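# Draw the key tray out of its cubby with the shutter hook

## Robot

A 6-joint arm with a two-finger parallel gripper is mounted at the origin on the work surface. World frame = base frame: x ahead of the robot, y to its left, z up, the work surface at z = 0. Lengths are in m, angles in rad, forces in N, time in s.
With the tool pointing down it reaches from about 0.35 to 0.775 m from the base axis. Payload 7.3 kg.
Tool frame: the origin (TCP) lies at the very end of the fingers, on their centre line; the grasp point (between the pads) lies 19 mm behind it; x points along the fingers, y is the direction in which the jaws open and shut, and the axes are right-handed (so a half turn about x gives the same grasp; the last joint's range is limited). The gripper opens to 92 mm and grips with 3 to 60 N. Pads are 19 mm wide; open, the fingers measure 130 mm over their backs; the gripper's body (75 mm by 190 mm) begins 47 mm behind the grasp point.
Start: joints at [1.026, 0.342, 1.524, -0, 1.275, -0.146], TCP at [0.204, 0.484, 0.227] pointing down, gripper open.
Joint ranges: [-2.53, 2.53], [-0.77, 2.02], [0.04, 2.7], [-1, 4.14], [0.28, 2.66], [-3.11, 3.11]. Speed limits (rad/s): [2.57, 2.57, 3.14, 3.14, 3.14, 3.14].

## Interface

Orientations are given as [roll, pitch, yaw] about the fixed x, y, z axes, in that order (R = Rz(yaw) Ry(pitch) Rx(roll)).
In Python, from cell import observe, vision, job gives the robot as it stands.
- The arm moves only by the tool send_rows, never from a script. Its argument "motion" is a list of rows, each an object with "hand": the opening, from -1 (shut) to 1 (fully open), so that 0 is half open; "slide": the shift along the tool's x, y, z in mm, a list of three; "spin": the turn about the tool's x in rad. In form: [{"hand": hand, "slide": [tx, ty, tz], "spin": spin}, ...]. A call has 1 to 8 rows; each row shifts and turns the pose as measured when the row begins, along the tool's axes as they then stand; what a row does not reach is not made up. A row lasts 1/10 s, in which the tool goes at most 50 mm and 8.59 degrees, less where a joint would pass 70% of its speed; a pose out of reach is approached as far as the arm can. A call with a gripper value outside its range is refused whole. The fingers move at their own pace and stop on an object; "grip_force" is the grip in N (left out, the last holds). Time passes only in rows, so rows that do not move let the fingers close. It gives the time, the measured TCP pose, the force and the opening at its end, in the units of the state.
- observe(): the state, without advancing time (a new reading comes with each control period).
- vision.read_camera(name): name is "scene" or "top" or "wrist"; returns a dict with "pixels" (384x512x3 uint8, blue, green, red), "range_z" (384x512 float32, m along the optical axis (not along the pixel's ray), 0 where there is no reading), "fx", "fy", "cx", "cy" (pixels), "world_from_camera" (4x4, takes a point from camera to world coordinates); the wrist camera has in their place "T_tool_cam" (4x4, takes a point from camera to tool coordinates, whose origin is the TCP and whose axes are the tool frame's). Camera axes: x right, y down, z forward; pixel columns grow to the right and rows downward; lengths in m; the calibration is good to about 2 mm. A picture is of the moment at which its call begins: read the wrist's pose just before it.
- job.hand_in(): hands the job in, once; it reports no verdict.
Trained networks look in a picture, given as the dict that the camera call returned (one of the last four; its "shot" number tells which), for a name from the list of things; names that differ only in an ending like _2 or _b are one class to them, and where a whole thing is asked for, a point or a joint stands for the part that bears it (a point fixed in the world has none). Each returns a list of dicts, best first, with "conf" (0 to 1); they miss things now and then, are a little off and sometimes report something else, mostly with a low value. They report only what shows in the picture. A call takes as long as a camera call. They do not tell look-alikes from the thing itself.
- vision.search_frame(picture, thing): "uv" ([column, row] in pixels, amid what is visible of it).
- vision.cut_out(picture, thing): "mask" (384x512 bool, what is visible of it) and "uv" ([column, row] in pixels, amid what is visible of it).
The state is a dict: "time": time; "qpos": joint angles; "qvel": joint speeds; "joint_efforts": joint torques, N m; "tool_pos": TCP position; "tool_rot": TCP orientation; "contact_force": force on the tool from outside, world axes, zero at the start; "torque": the same for the moment, N m; "opening": finger opening in m.
Only numpy, scipy, OpenCV 4.12 (cv2) and the standard library are available. Lean on these libraries where they do the work, as an engineer would, in place of code of your own. Each camera call takes 0.05 s, during which the arm holds its last target.

## Task

The tray with the garage remote sits out of reach in the low wooden cubby: take the hook tool from its rest, put its bent tip down through the ring on the tray's front and draw the tray out until it meets its stop. There keep a steady pull of about 15 N for a good second so that its slow catch sets, never loading tray or ring with more than 25 N at any moment, then unhook and lay the hook back in its rest as it lay, leaving the tray drawn out with the remote in it. Touch the tray and ring only with the hook, and leave the mate cup, keys and vase where they are.

Things in the scene. Friction and masses are not known exactly. Their poses are not given: they have to be found in the camera images.
- hook: Tool, 0.15 kg. Wooden handle 120 (x) x 14 (y) x 18 (z) mm, origin in its middle, finger-down in the rest. A 7 mm steel rod runs on along +x and bends down at x = 118 to 125 into a straight finger, centre line (125, 0, -6) to (122, 0, -36) mm. The pull acts 25 mm below the handle and tips the tool in a weak grasp: grip it across its width near the middle with some 80 N or more.
- hook_tip (a point): Centre of the rounded end of the hook's finger, at (122, 0, -36) mm in the hook's frame (radius 3.5 mm).
- hook_rest: Fixed dark wooden rest, base 110 x 60 x 10 mm; origin at the middle of its underside. Two forks 8 mm thick, at x = -45 and +45 mm, carry the handle's underside at z = 61 mm; fingers fit between them down to z = 10 mm. Slots run along x, 20 mm wide from z = 61 to 72, flaring to about 30 mm at z = 84. The hook starts in it with its +x along the rest's +x.
- rest_seat (a point): Where the handle's middle lies when the hook is in its rest: (0, 0, 70) mm in the rest's frame.
- cubby: Fixed light wooden box, 200 deep (x) x 180 wide (y) x 100 high (z) mm, open on its -x face, which looks towards the robot; origin at the middle of its underside. The tray runs in it along x.
- tray: Grey metal tray 150 (x) x 140 (y) x 42 (z) mm, walls 6; slides straight along the cubby's x, outward to -x, with about 4 N of friction; stays where left. Origin: middle of its underside, 22 mm above the table; starts between x = -33 and +2 mm in the cubby's frame. The hard stop that ends its way out is hidden and differs each time: origin between x = -103 and -83 mm. It can only be felt.
- pull_ring: Level brass ring (hole axis vertical) before the tray's front: hole 20, bar 6, outer 32 mm. Origin at the hole's centre, 106 mm to -x of the tray's origin and 26 mm above it, so 48 mm above the table. A stem joins it to the tray on its +x side. It is on a stiff spring: pulled, it comes out of the tray about 1 mm per 6 N, at most 6 mm, and springs back.
- remote: Grey plastic garage remote with a round press button, 60 x 34 x 13 mm, lying loose in the tray; origin at the middle of its underside.
- mate_cup: White ceramic mate cup, 74 mm wide, 70 mm high, with a steel straw standing in it up to 131 mm; origin at the middle of its underside. Bystander, on the table on the other side from the hook's rest.
- keys: Two steel house keys on a steel loop, lying on the cubby's roof; about 65 mm long, origin at the loop's centre. Bystander.
- bud_vase: Blue ceramic bud vase, 60 mm wide, 80 mm high, standing on the cubby's roof; origin at the middle of its underside. Bystander.
Not all that is in view belongs to the job. There is more than one size of the hook; the job needs the smaller.

How it is judged:
On the way, in this order (a step that is already met when the one before it is completed fails the run):
1. the hook's finger is down through the ring (horizontal distance between hook_tip and pull_ring below 0.011 m and z of hook_tip in the frame of pull_ring between -0.03 and -0.004 m), for 0.2 s.
2. with the hook in the ring the tray stands still at its stop under a steady pull of 10 to 20 N (all of step 1 and x of tray in the frame of cubby below -0.08 m and contact force between hook and tray between 10 and 20 N and linear speed of tray below 0.005 m/s), for 0.6 s.
At the end, for the whole second after the job is handed in: Tray left drawn out (80 mm or more in the cubby's frame; the stop lies at 83 to 103 mm), remote still lying in it; hook at rest in both forks of its rest, level within 8 degrees and 4 mm of seated height, handle's middle within 20 mm of the seat, pointing as at the start; hook and tray still (x of tray in the frame of cubby below -0.08 m and x of remote in the frame of tray between -0.069 and 0.069 m and y of remote in the frame of tray between -0.064 and 0.064 m and z of remote in the frame of tray between 0 and 0.02 m and horizontal distance between hook and rest_seat below 0.02 m and z of hook in the frame of hook_rest between 0.066 and 0.074 m and x of hook_tip in the frame of hook_rest above 0.08 m and angle between hook's own z axis and vertical below 0.15 rad and linear speed of each of hook, tray below 0.01 m/s); the robot touches nothing.
It fails at once if the hook loads the tray or its ring with more than 25 N (contact force between hook and tray above 25 N).
It fails at once if the robot itself touches the tray or its ring (contact force between any of the fingers, the arm and tray above 1 N).
It fails at once if the mate cup, the keys or the vase is moved by more than 15 mm (distance of any of mate_cup, keys, bud_vase from where it was at the start of the episode above 0.015 m).
It also fails if it takes over 72 s, if anything falls off the work surface, if the arm or the gripper's body presses on something with over 40 N, if the wrist force passes 120 N, or if a joint passes its speed limit or range.

## Working session

There is one attempt and no reset: what is moved stays moved. The work goes in short steps, Python scripts to look and compute and a tool call to move; the robot and the scene stay as the last step left them, time stands still between calls to the robot, and variables do not carry over. Pictures are saved under pics/ and viewed, and the job is handed in when it is done.

Besides the shell and the picture viewer there is one more tool, called after ">>>" as name(argument=value, ...), one argument or row to a line, values as JSON. send_rows: Moves the arm, as the interface text tells. Its arguments: {"type":"object","properties":{"motion":{"type":"array","items":{"type":"object","properties":{"hand":{"type":"number"},"slide":{"type":"array","items":{"type":"number"}},"spin":{"type":"number"}}}},"grip_force":{"type":"number"}},"required":["motion"]}

```bash
ls; mkdir -p pics; cat > h.py <<'E'
import numpy as np, cv2
from cell import observe, vision, job
def snap(n,f):
    p=vision.read_camera(n); cv2.imwrite('pics/'+f,p['pixels']); return p
def cloud(p,T=None):
    z=p['range_z']; v,u=np.indices(z.shape)
    P=np.stack([(u-p['cx'])/p['fx']*z,(v-p['cy'])/p['fy']*z,z],-1)
    T=p['world_from_camera'] if T is None else T
    T=np.array(T)
    W=P@T[:3,:3].T+T[:3,3]; W[z==0]=np.nan
    return W
E
python3 - <<'E'
from h import *
s=observe(); print(s)
for n in ['scene','top','wrist']:
    p=snap(n,n+'0.png'); np.savez(n+'0.npz',**{k:v for k,v in p.items()})
E
```

```text
pics
{'time': 0.0, 'qpos': array([ 1.02596002e+00,  3.42726554e-01,  1.52502854e+00,  1.48120443e-05,
        1.27540143e+00, -1.46023530e-01]), 'qvel': array([ 9.79172522e-04,  9.24427207e-04, -5.54253576e-05,  7.16226505e-04,
        1.74839629e-05, -1.67525227e-04]), 'joint_efforts': array([ 9.75683433e-04, -4.31236839e+01, -2.44223303e+01,  7.17844907e-02,
        5.60655305e-02, -1.33183858e-04]), 'tool_pos': array([0.20364063, 0.48344787, 0.22603896]), 'tool_rot': array([-1.7258765 ,  1.5692324 , -2.12469359]), 'contact_force': array([-0.44338576, -0.3314129 ,  0.16859281]), 'torque': array([0.01007247, 0.01520591, 0.00881721]), 'opening': 0.09183841408319629}
```

View pics/scene0.png

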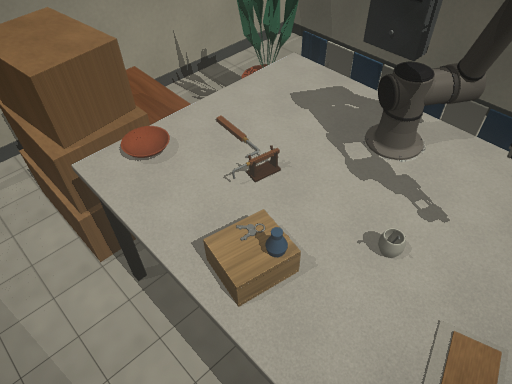

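View pics/top0.png

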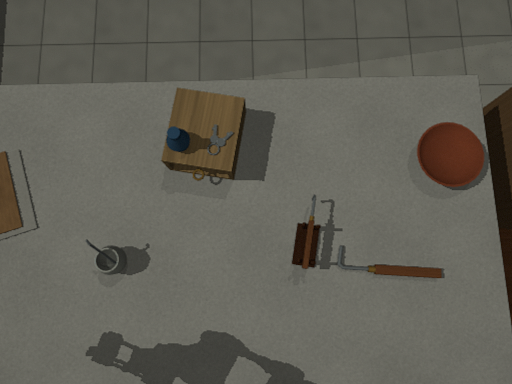

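View pics/wrist0.png

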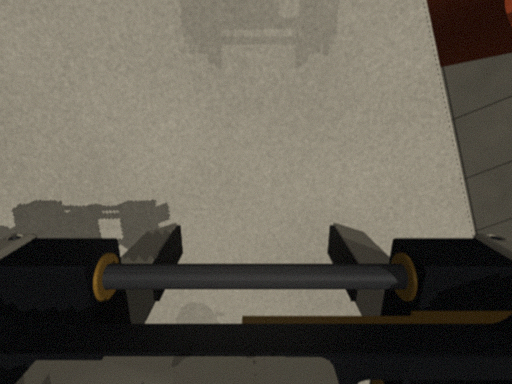

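The top view shows the hook in its rest at about (309,243), the ring at (199,174) with its shadow at (216,179), the cubby at (205,130), the larger hook lying at (400,270), and the cup at (108,260). Next I measure positions.

```bash
python3 - <<'E'
from h import *
p=dict(np.load('top0.npz')); W=cloud(p); np.save('topW.npy',W)
print(p['fx'],p['world_from_camera'])
hsv=cv2.cvtColor(p['pixels'],cv2.COLOR_BGR2HSV)
for n,(u,v) in dict(hookmid=(309,243),ring=(199,174),roof=(220,110),cup=(108,260)).items(): print(n,W[v,u].round(4), p['pixels'][v,u])
im=cv2.resize(p['pixels'][80:290,150:360],None,fx=3,fy=3,interpolation=cv2.INTER_CUBIC); cv2.imwrite('pics/crop1.png',im[:600])
# cubby roof
m=(abs(W[...,2]-.1)<.006)&(np.indices(W.shape[:2])[0]<185)
pts=W[m][:,:2].astype(np.float32); print(len(pts)); r=cv2.minAreaRect(pts*1000); print('roof',r, cv2.boxPoints(r))
# handle
U=np.indices(W.shape[:2])
m=(abs(W[...,2]-.079)<.004)&(U[0]>190)&(U[0]<300)&(U[1]>280)&(U[1]<340)
pts=W[m]; print(len(pts), np.median(pts[:,2])); print('handle',cv2.minAreaRect((pts[:,:2]*1000).astype(np.float32)))
m=(W[...,2]>.055)&(U[0]>190)&(U[0]<300)&(U[1]>280)&(U[1]<340)
pts=W[m];print('all',cv2.minAreaRect((pts[:,:2]*1000).astype(np.float32)))
# rest base
p2=vision.read_camera('top')
for n in ['hook','hook_rest','cubby','pull_ring','tray','mate_cup','bud_vase','keys']:
    for d in vision.cut_out(p2,n)[:3]:
        mm=d['mask']; q=W[mm]; q=q[~np.isnan(q[:,0])]
        print(n,round(d['conf'],2),d['uv'],mm.sum(),np.median(q,0).round(4),cv2.minAreaRect((q[:,:2]*1000).astype(np.float32)), np.percentile(q[:,2],[2,98]).round(3))
E
```

```text
408.68158961047675 [[-0.02432673 -0.98159588  0.18941422  0.41091447]
 [-0.99969355  0.02301708 -0.00911128 -0.10787584]
 [ 0.00458384 -0.18957783 -0.981855    1.09758994]
 [ 0.          0.          0.          1.        ]]
hookmid [ 0.4704 -0.2274  0.0819] [24 44 73]
ring [0.6703 0.0569 0.0031] [61 71 77]
roof [ 0.8161 -0.0109  0.0991] [ 56  88 108]
cup [0.4431 0.2937 0.0074] [57 64 61]
4758
roof ((767.9346923828125, 31.25537109375), (180.8140869140625, 202.3252410888672), 79.59081268310547) [[652.1025  -39.38605]
 [851.09796 -75.94154]
 [883.7669  101.89679]
 [684.7714  138.45229]]
322 0.07900330791459031
handle ((497.26873779296875, -230.8492431640625), (40.63249206542969, 176.5332489013672), 79.59479522705078)
all ((501.5660400390625, -232.99952697753906), (43.31010818481445, 185.76336669921875), 79.59479522705078)
hook 0.91 [395.6, 270.5] 911 [ 0.4008 -0.4577  0.0193] ((406.2370300292969, -439.82745361328125), (268.6606140136719, 55.836143493652344), 75.98593139648438) [0.01  0.024]
hook_rest 0.64 [301.9, 243.9] 695 [ 0.4751 -0.2186  0.0106] ((474.224853515625, -227.345458984375
[... 574 characters left out ...]
) [-0.001  0.054]
pull_ring 0.31 [112.0, 254.9] 721 [0.4436 0.2784 0.0452] ((443.7891540527344, 272.2379150390625), (70.72191619873047, 70.56848907470703), 70.98993682861328) [0.004 0.075]
mate_cup 0.94 [109.1, 258.0] 830 [0.4458 0.2808 0.0457] ((447.990478515625, 287.48077392578125), (84.36679077148438, 101.27301025390625), 4.487869739532471) [0.    0.124]
bud_vase 0.94 [177.3, 140.0] 452 [0.7219 0.0846 0.1506] ((726.843994140625, 87.99899291992188), (48.424930572509766, 54.50640106201172), 30.914152145385742) [0.123 0.183]
keys 0.72 [216.4, 139.8] 206 [ 0.7384 -0.0036  0.1041] ((743.3844604492188, -6.6601104736328125), (49.57169723510742, 50.13970184326172), 58.8565788269043) [0.1   0.107]
```

View pics/crop1.png

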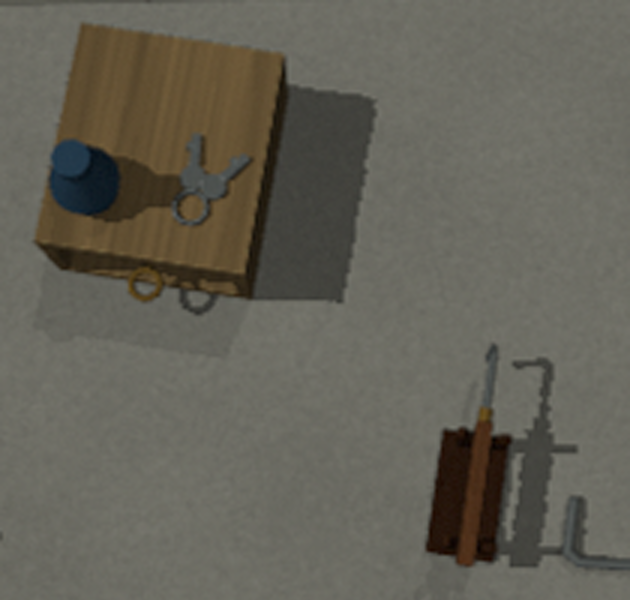

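```bash
cat >> h.py <<'E'
from scipy.spatial.transform import Rotation as Ro
def Rt(s): return Ro.from_euler('xyz',s['tool_rot']).as_matrix()
def plane(p,uv,z,T=None):
    T=np.array(p['world_from_camera'] if T is None else T); uv=np.atleast_2d(uv).astype(float)
    d=np.c_[(uv[:,0]-p['cx'])/p['fx'],(uv[:,1]-p['cy'])/p['fy'],np.ones(len(uv))]@T[:3,:3].T
    o=T[:3,3]; return o+d*((z-o[2])/d[:,2])[:,None]
def slide_to(s,target): return (Rt(s).T@(np.array(target)-s['tool_pos']))*1000
def wT(s,p):
    T=np.eye(4);T[:3,:3]=Rt(s);T[:3,3]=s['tool_pos'];return T@np.array(p['T_tool_cam'])
E
python3 - <<'E'
from h import *
s=observe(); print('R',Rt(s).round(3))
p=dict(np.load('top0.npz')); W=cloud(p)
hsv=cv2.cvtColor(p['pixels'],cv2.COLOR_BGR2HSV).astype(int)
U=np.indices(W.shape[:2])
# brass ring
box=(U[0]>165)&(U[0]<185)&(U[1]>188)&(U[1]<209)
m=box&(abs(W[...,2]-.049)<.008)
v,u=np.nonzero(m); q=plane(p,np.c_[u,v],.0505); print('ring',len(q),q.min(0),q.max(0)); 
print(cv2.minEnclosingCircle((q[:,:2]*1000).astype(np.float32)), W[m].min(0),W[m].max(0))
for r in range(165,186): print(r,''.join('#' if m[r,c] else '.' for c in range(186,226)), (W[r,195:203,2]*1000).round())
# handle + rod : axis
m=(W[...,2]>.06)&(U[0]>185)&(U[0]<300)&(U[1]>285)&(U[1]<335)
mo=m&(hsv[...,2]>0)
for r in range(194,272,3): print(r, [ (c,int(W[r,c,2]*1000)) for c in range(295,325) if m[r,c]])
E
```

```text
R [[ 0.     0.388  0.922]
 [ 0.     0.922 -0.388]
 [-1.     0.     0.   ]]
ring 69 [0.64557872 0.03663498 0.0505    ] [0.67803284 0.06555667 0.0505    ]
((661.4337158203125, 52.02350997924805), 16.73859214782715) [0.64542641 0.03649072 0.04661625] [0.67797471 0.06601642 0.05473035]
165 ........................................ [101. 100. 100.  99. 104. 102. 102.  98.]
166 ........................................ [ 90.  95.  96.  96.  96.  99. 101. 100.]
167 .............#.......................... [14. 13.  9. 13. 51. 89. 91. 93.]
168 .............###........................ [11. 13. 12. 11. 54. 53. 52. 11.]
169 ..........######........................ [13. 49. 53. 55. 52. 52. 50. 14.]
170 .........########....................... [50. 51. 52. 49. 53. 51. 49. 49.]
171 ........###....###...................... [52. 49. 11.  9. 13. 14. 50. 50.]
172 .......###......###..................... [52. 11.  9. 14.  8. 10. 12. 50.]
173 .......##.......###..................... [ 4.  7.  8. 10.  9. 10. 11. 50.]
174 .......##........##..................... [ 1.  1. -2.  3.  3. -1.  3.  8.]
175 .......
[... 1919 characters left out ...]
308, 77), (309, 79), (310, 79), (311, 76)]
248 [(305, 79), (306, 80), (307, 80), (308, 80), (309, 77), (310, 78)]
251 [(304, 62), (305, 76), (306, 81), (307, 76), (308, 81), (309, 77), (310, 78)]
254 [(304, 75), (305, 77), (306, 79), (307, 79), (308, 79), (309, 78)]
257 [(304, 79), (305, 77), (306, 77), (307, 81), (308, 76), (309, 78)]
260 [(298, 84), (299, 86), (300, 79), (301, 77), (302, 72), (303, 67), (304, 80), (305, 77), (306, 80), (307, 79), (308, 82), (309, 60)]
263 [(303, 77), (304, 77), (305, 78), (306, 79), (307, 76), (308, 77), (310, 75), (311, 74), (312, 75), (313, 84), (314, 84), (315, 84)]
266 [(302, 65), (303, 81), (304, 76), (305, 80), (306, 77), (307, 79), (308, 77)]
269 []
```

```bash
python3 - <<'E'
from h import *
s=observe()
p=dict(np.load('top0.npz')); W=cloud(p); U=np.indices(W.shape[:2])
m=(abs(W[...,2]-.051)<.007)&(U[0]>=169)&(U[0]<185)&(U[1]>188)&(U[1]<209)
v,u=np.nonzero(m); q=plane(p,np.c_[u,v],.051)[:,:2]*1000
from scipy.optimize import least_squares
r=least_squares(lambda c:np.hypot(*(q-c).T)-13,q.mean(0),loss='soft_l1'); print('ring',r.x,r.cost)
# handle
C=[]
for rr in range(228,259):
    c=[x for x in range(300,316) if .074<W[rr,x,2]<.083]
    C.append(((c[0]+c[-1])/2,rr,len(c)))
C=np.array(C); L=plane(p,C[:,:2],.079)[:,:2]*1000
vx,vy,x0,y0=cv2.fitLine(L.astype(np.float32),cv2.DIST_HUBER,0,.01,.01).ravel(); 
if vx<0: vx,vy=-vx,-vy
print('yaw deg',np.degrees(np.arctan2(vy,vx)),x0,y0)
d=np.array([vx,vy])
# handle extents
m=(abs(W[...,2]-.079)<.007)&(U[0]>215)&(U[0]<275)&(U[1]>297)&(U[1]<320)
v,u=np.nonzero(m); q=plane(p,np.c_[u,v],.079)[:,:2]*1000
t=(q-[x0,y0])@d; n=(q-[x0,y0])@[-vy,vx]; k=abs(n)<6
print('ext',t[k].min(),t[k].max(), 'mid',np.array([x0,y0])+d*(t[k].min()+t[k].max())/2)
# rod line
m=(abs(W[...,2]-.0735)<.007)&(U[0]>185)&(U[0]<217)&(U[1]>305)&(U[1]<320)
v,u=np.nonzero(m); q=plane(p,np.c_[u,v],.0735)[:,:2]*1000
t=(q-[x0,y0])@d; n=(q-[x0,y0])@[-vy,vx]; print('rod',t.min(),t.max(),np.median(n), np.polyfit(t,n,1))
E
```

```text
ring [659.08311226  51.38698901] 52.90973857383341
yaw deg -10.540021 470.659 -226.17743
ext -61.28452393865722 68.41727832560909 mid [ 474.16519956 -226.82979908]
rod 68.0129011419485 123.3651521483836 0.19804626365865063 [-0.00110996  0.31955194]
```

>>> send_rows(
  motion=[
    {"hand": 1, "slide": [0, 0, 0], "spin": -0.107},
    {"hand": 1, "slide": [0, 0, 0], "spin": -0.107},
    {"hand": 1, "slide": [0, -30, 38], "spin": 0},
    {"hand": 1, "slide": [0, -30, 38], "spin": 0},
    {"hand": 1, "slide": [0, -30, 38], "spin": 0},
    {"hand": 1, "slide": [0, -30, 38], "spin": 0},
    {"hand": 1, "slide": [0, -30, 38], "spin": 0},
    {"hand": 1, "slide": [0, -30, 38], "spin": 0},
  ],
  grip_force=60,
)

```text
time: 1.4
tool_pos: [0.3998, 0.265, 0.2268]
tool_rot: [1.315, 1.567, 1.152]
contact_force: [1.0, 1.0, 1.1]
opening: 0.0915
```

```bash
cat > go.py <<'E'
from h import *
import sys
s=observe(); t=np.array([float(a) for a in sys.argv[1:4]])
R=Rt(s); print('t',s['time'],s['tool_pos'].round(4),'x',R[:,0].round(4),'yaw',np.degrees(np.arctan2(R[1,2],R[0,2])).round(2),'F',s['contact_force'].round(2),'slide',slide_to(s,t).round(1))
E
python3 go.py .471 -.2265 .2
```

```text
t 1.4 [0.3998 0.265  0.2268] x [ 0.0016  0.0036 -1.    ] yaw -9.34 F [0.99 0.96 1.13] slide [  25.2 -473.5  150. ]
```

>>> send_rows(
  motion=[
    {"hand": 1, "slide": [0, -48, 15], "spin": -0.01},
    {"hand": 1, "slide": [0, -48, 15], "spin": 0},
    {"hand": 1, "slide": [0, -48, 15], "spin": 0},
    {"hand": 1, "slide": [0, -48, 15], "spin": 0},
    {"hand": 1, "slide": [0, -48, 15], "spin": 0},
    {"hand": 1, "slide": [0, -48, 15], "spin": 0},
    {"hand": 1, "slide": [0, -48, 15], "spin": 0},
    {"hand": 1, "slide": [0, -48, 15], "spin": 0},
  ],
)

```text
time: 2.2
tool_pos: [0.4604, -0.1307, 0.2269]
tool_rot: [0.561, 1.561, 0.408]
contact_force: [0.8, 0.5, 0.4]
opening: 0.0921
```

```bash
python3 go.py .471 -.2265 .2
```

```text
t 2.2 [ 0.4604 -0.1307  0.2269] x [ 0.0087  0.0038 -1.    ] yaw -8.78 F [0.84 0.5  0.37] slide [ 26.6 -93.2  24.9]
```

>>> send_rows(
  motion=[
    {"hand": 1, "slide": [0, -46, 12], "spin": 0.015},
    {"hand": 1, "slide": [0, -40, 12], "spin": 0.015},
    {"hand": 1, "slide": [0, -5, 0], "spin": 0},
    {"hand": 1, "slide": [0, 0, 0], "spin": 0},
  ],
)

```text
time: 2.6
tool_pos: [0.4691, -0.2345, 0.2262]
tool_rot: [0.411, 1.561, 0.219]
contact_force: [-0.6, 0.8, 0.1]
opening: 0.092
```

```bash
python3 - <<'E'
from h import *
s=observe(); print(s['time'],s['tool_pos'],Rt(s).round(4))
p=snap('wrist','wrist1.png'); np.savez('wrist1.npz',**p); print(wT(s,p).round(3))
W=cloud(p,wT(s,p)); np.save('w1.npy',W)
E
python3 go.py .471 -.2265 .12
```

```text
2.6 [ 0.46909051 -0.23454848  0.22621886] [[ 0.0098  0.1907  0.9816]
 [ 0.0022  0.9816 -0.1907]
 [-0.9999  0.004   0.0092]]
[[ 0.191  0.935  0.299  0.39 ]
 [ 0.982 -0.182 -0.056 -0.221]
 [ 0.002  0.304 -0.953  0.384]
 [ 0.     0.     0.     1.   ]]
t 2.65 [ 0.4692 -0.2341  0.2263] x [ 0.0099  0.0019 -0.9999] yaw -10.95 F [-0.31 -0.21  0.03] slide [106.3   7.4  -0.7]
```

View pics/wrist1.png

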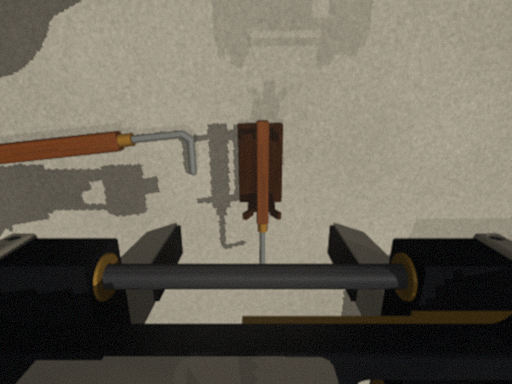

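The wrist view shows the handle at column 262, rows 121–225, centred over the rest and roughly between the fingers. I'll measure it.

```bash
python3 - <<'E'
from h import *
s=observe(); p=dict(np.load('wrist1.npz')); T=wT(s,p); W=np.load('w1.npy')
U=np.indices(W.shape[:2])
C=[]
for rr in range(126,218,2):
    c=[x for x in range(250,276) if .070<W[rr,x,2]<.0835]
    if c: C.append(((c[0]+c[-1])/2,rr,len(c), np.median(W[rr,c,2])))
C=np.array(C); print(C[::8].round(3))
L=plane(p,C[:,:2],.079,T)[:,:2]*1000
vx,vy,x0,y0=cv2.fitLine(L.astype(np.float32),cv2.DIST_HUBER,0,.01,.01).ravel()
if vx<0: vx,vy=-vx,-vy
print('yaw',np.degrees(np.arctan2(vy,vx)),x0,y0)
# rest base
b=(abs(W[...,2]-.010)<.005)&(U[0]>110)&(U[0]<230)&(U[1]>230)&(U[1]<290)
print('base',cv2.minAreaRect((W[b][:,:2]*1000).astype(np.float32)))
d=np.array([vx,vy]);o=np.array([x0,y0])
q=W[(W[...,2]>.060)&(W[...,2]<.095)&(U[0]>110)&(U[0]<225)&(U[1]>230)&(U[1]<290)]
t=(q[:,:2]*1000-o)@d;n=(q[:,:2]*1000-o)@[-vy,vx]
k=abs(n)<5; print('handle t',t[k].min(),t[k].max()); k=abs(n)>9; print('forks t',np.sort(t[k]).round()[::5],'n',n[k].min(),n[k].max())
print(o)
E
```

```text
[[2.620e+02 1.260e+02 1.300e+01 7.900e-02]
 [2.620e+02 1.420e+02 1.300e+01 7.900e-02]
 [2.620e+02 1.580e+02 1.300e+01 7.900e-02]
 [2.620e+02 1.740e+02 1.300e+01 7.900e-02]
 [2.620e+02 1.900e+02 1.300e+01 7.900e-02]
 [2.615e+02 2.060e+02 1.200e+01 7.900e-02]]
yaw -10.638085 465.8424 -225.94592
base ((469.9940185546875, -228.2842559814453), (60.01542282104492, 109.32767486572266), 79.62803649902344)
handle t -57.41303119962017 65.11855636700061
forks t [-44. -44. -44. -44. -44. -44. -44. -44. -43. -43. -43. -43. -43. -42.
 -42. -42. -42. -42. -41. -41. -41. -41. -40. -40. -40. -40. -40. -40.
 -39. -39. -39. -39. -39. -38. -38. -38. -38. -38. -37. -37. -37. -37.
 -36. -36.  45.  45.  46.  46.  46.  46.  46.  46.  46.  46.  46.  46.
  46.  46.  46.  46.  47.  47.  47.  47.  47.  48.  48.  48.  48.  48.
  49.  49.  49.  50.  50.  50.  50.  51.  51.  51.  51.  52.  52.  52.
  52.  53.  53.  53.  53.] n -24.047218761315463 20.849671675378534
[ 465.8424  -225.94592]
```

```bash
python3 go.py .470 -.227 .051
```

```text
t 2.65 [ 0.4692 -0.2341  0.2263] x [ 0.0099  0.0019 -0.9999] yaw -10.95 F [-0.31 -0.21  0.03] slide [175.3   6.5  -2.2]
```

>>> send_rows(
  motion=[
    {"hand": 1, "slide": [30, 6.5, -1], "spin": -0.006},
    {"hand": 1, "slide": [30, 0, 0], "spin": 0},
    {"hand": 1, "slide": [25, 0, 0], "spin": 0},
    {"hand": 1, "slide": [15, 0, 0], "spin": 0},
    {"hand": 1, "slide": [0, 0, 0], "spin": 0},
  ],
)

```text
time: 3.15
tool_pos: [0.4716, -0.2192, 0.1254]
tool_rot: [0.307, 1.558, 0.131]
contact_force: [-0.2, -0.1, 0.3]
opening: 0.0919
```

```bash
python3 go.py .470 -.227 .051
```

```text
t 3.15 [ 0.4716 -0.2192  0.1254] x [ 0.0131  0.0017 -0.9999] yaw -10.1 F [-0.21 -0.08  0.29] slide [74.4 -8.2 -1.1]
```

>>> send_rows(
  motion=[
    {"hand": 1, "slide": [0, -8, -1], "spin": 0.007},
    {"hand": 1, "slide": [0, 0, 0], "spin": 0},
    {"hand": 1, "slide": [0, 0, 0], "spin": 0},
  ],
)

```text
time: 3.45
tool_pos: [0.4702, -0.2257, 0.1279]
tool_rot: [0.196, 1.555, 0.016]
contact_force: [0.5, 0.2, -0.3]
opening: 0.0915
```

```bash
python3 go.py .470 -.227 .051
```

```text
t 3.45 [ 0.4702 -0.2257  0.1279] x [ 1.570e-02  3.000e-04 -9.999e-01] yaw -10.34 F [ 0.53  0.15 -0.27] slide [76.9 -1.6 -1.2]
```

>>> send_rows(
  motion=[
    {"hand": 1, "slide": [38, -0.8, -0.5], "spin": 0.003},
    {"hand": 1, "slide": [35, 0, 0], "spin": 0},
    {"hand": 1, "slide": [0, 0, 0], "spin": 0},
  ],
)

```text
time: 3.75
tool_pos: [0.4737, -0.2284, 0.0575]
tool_rot: [-0.038, 1.546, -0.222]
contact_force: [0.2, 0.6, -0.3]
opening: 0.0922
```

```bash
python3 go.py .470 -.227 .051
```

```text
t 3.75 [ 0.4737 -0.2284  0.0575] x [ 0.0243 -0.0055 -0.9997] yaw -10.53 F [ 0.21  0.59 -0.33] slide [ 6.4  0.7 -4.1]
```

>>> send_rows(
  motion=[
    {"hand": 1, "slide": [7, 0.7, -3.5], "spin": 0},
    {"hand": -1, "slide": [0, 0, 0], "spin": 0},
    {"hand": -1, "slide": [0, 0, 0], "spin": 0},
  ],
  grip_force=60,
)

```text
time: 4.05
tool_pos: [0.4721, -0.2283, 0.0537]
tool_rot: [-0.099, 1.541, -0.283]
contact_force: [0.1, 1.1, -0.5]
opening: 0.0803
```

```bash
python3 go.py .470 -.227 .051
```

```text
t 4.05 [ 0.4721 -0.2283  0.0537] x [ 0.0283 -0.0082 -0.9996] yaw -10.54 F [ 0.06  1.1  -0.49] slide [ 2.7  0.9 -2.3]
```

>>> send_rows(
  motion=[
    {"hand": -1, "slide": [2, 0.5, -1], "spin": 0},
    {"hand": -1, "slide": [0, 0, 0], "spin": 0},
    {"hand": -1, "slide": [0, 0, 0], "spin": 0},
    {"hand": -1, "slide": [0, 0, 0], "spin": 0},
  ],
)

```text
time: 4.45
tool_pos: [0.4726, -0.2285, 0.0545]
tool_rot: [-0.145, 1.536, -0.329]
contact_force: [0.2, 0.2, 0.4]
opening: 0.0482
```

```bash
python3 go.py .470 -.227 .051
```

```text
t 4.45 [ 0.4726 -0.2285  0.0545] x [ 0.0326 -0.0111 -0.9994] yaw -10.53 F [0.19 0.22 0.43] slide [ 3.4  1.  -2.9]
```

>>> send_rows(
  motion=[
    {"hand": -1, "slide": [2, 0.5, -2], "spin": 0},
    {"hand": -1, "slide": [1.5, 0.3, -1], "spin": 0},
    {"hand": -1, "slide": [0.7, 0.2, -0.5], "spin": 0},
    {"hand": -1, "slide": [0.7, 0.2, -0.5], "spin": 0},
  ],
)

```text
time: 4.85
tool_pos: [0.4688, -0.2265, 0.0492]
tool_rot: [-0.147, 1.536, -0.331]
contact_force: [-0.8, -0.7, 0.4]
opening: 0.0163
```

```bash
python3 go.py .470 -.227 .051
```

```text
t 4.85 [ 0.4688 -0.2265  0.0492] x [ 0.0328 -0.0113 -0.9994] yaw -10.53 F [-0.75 -0.71  0.35] slide [-1.8 -0.3  1.4]
```

>>> send_rows(
  motion=[
    {"hand": -1, "slide": [0, 0, 0.5], "spin": 0},
    {"hand": -1, "slide": [0, 0, 0], "spin": 0},
    {"hand": -1, "slide": [0, 0, 0], "spin": 0},
  ],
)

```text
time: 5.15
tool_pos: [0.4689, -0.2263, 0.049]
tool_rot: [-0.141, 1.537, -0.325]
contact_force: [-1.3, 1.2, 0.6]
opening: 0.0132
```

```bash
python3 go.py .470 -.227 .051
```

```text
t 5.15 [ 0.4689 -0.2263  0.049 ] x [ 0.0317 -0.0107 -0.9994] yaw -10.52 F [-1.33  1.23  0.61] slide [-2.  -0.5  1.3]
```

```bash
python3 go.py .469 -.2263 .110; python3 - <<'E'
from h import *
s=observe(); np.savez('grasp.npz',R=Rt(s),p=s['tool_pos'])
E
```

```text
t 5.15 [ 0.4689 -0.2263  0.049 ] x [ 0.0317 -0.0107 -0.9994] yaw -10.52 F [-1.33  1.23  0.61] slide [-61.   -0.2   2.2]
```

>>> send_rows(
  motion=[
    {"hand": -1, "slide": [-30, 0, 1], "spin": 0},
    {"hand": -1, "slide": [-35, 0, 1], "spin": 0},
    {"hand": -1, "slide": [0, 0, 0], "spin": 0},
  ],
)

```text
time: 5.45
tool_pos: [0.4681, -0.2256, 0.1143]
tool_rot: [-0.103, 1.541, -0.287]
contact_force: [0.4, -0.4, -1.9]
opening: 0.0136
```

```bash
python3 go.py .539 .0736 .100
```

```text
t 5.45 [ 0.4681 -0.2256  0.1143] x [ 0.0284 -0.0084 -0.9996] yaw -10.54 F [ 0.38 -0.41 -1.92] slide [ 13.8 307.1  14.6]
```

>>> send_rows(
  motion=[
    {"hand": -1, "slide": [1, 40, 0], "spin": 0},
    {"hand": -1, "slide": [1, 40, 0], "spin": 0},
    {"hand": -1, "slide": [1, 40, 0], "spin": 0},
    {"hand": -1, "slide": [1, 40, 0], "spin": 0},
    {"hand": -1, "slide": [1, 40, 0], "spin": 0},
    {"hand": -1, "slide": [1, 40, 0], "spin": 0},
    {"hand": -1, "slide": [0, 20, 0], "spin": 0},
    {"hand": -1, "slide": [0, 0, 0], "spin": 0},
  ],
)

```text
time: 6.25
tool_pos: [0.5157, 0.038, 0.1008]
tool_rot: [-0.162, 1.545, -0.351]
contact_force: [0.4, 0.5, -1.2]
opening: 0.0135
```

```bash
python3 go.py .539 .0736 .100;  python3 - <<'E'
from h import *
s=observe(); p=snap('wrist','wrist2.png'); np.savez('wrist2.npz',**p)
s=observe(); p=snap('top','top2.png'); np.savez('top2.npz',s=s['tool_pos'],**p)
cv2.imwrite('pics/top2c.png',cv2.resize(p['pixels'][90:290,130:330],None,fx=3,fy=3,interpolation=cv2.INTER_CUBIC))
E
```

```text
t 6.25 [0.5157 0.038  0.1008] x [ 0.0242 -0.0089 -0.9997] yaw -10.81 F [ 0.35  0.53 -1.24] slide [ 1.1 39.4 16.2]
```

View pics/wrist2.png

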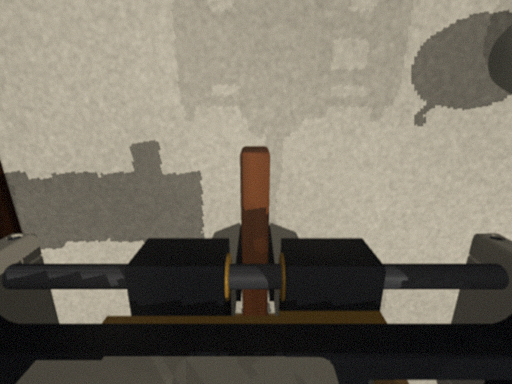

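View pics/top2c.png

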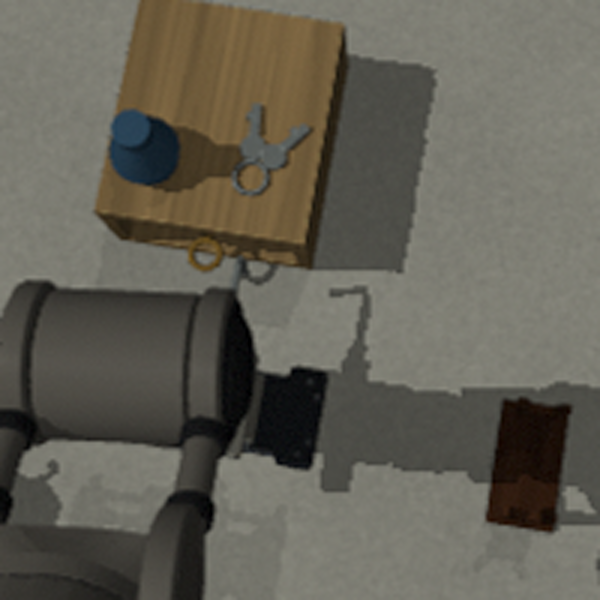

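The top crop shows the rod's end at crop pixel (240,262), full-frame (210,177). It sits just beside the brass ring at crop (205,252). I'll measure both in the same frame.

```bash
python3 - <<'E'
from h import *
p=dict(np.load('top2.npz')); W=cloud(p); sp=p['s']; s=observe(); R=Rt(s)
U=np.indices(W.shape[:2])
for r in range(170,187): print(r,' '.join('%4.0f'%(1000*W[r,c,2]) for c in range(192,217)))
m=(W[...,2]>.09)&(W[...,2]<.14)&(U[0]>170)&(U[0]<186)&(U[1]>203)&(U[1]<216)
m[:, :]&=True
q=W[m]; print(q[np.argsort(-q[:,0])][:12].round(4)); 
d=np.array([np.cos(np.radians(-10.8)),np.sin(np.radians(-10.8))])
print('tcp',sp,'pred tip rel',sp[:2]+0.122*d)
E
```

```text
170   15    8   12   55   50   48   49   49   48   48   52   11   14   11   11   12   11   11   15   11   16   11   13   11   12
171    9   14   48   50   54    9   13   11   15   52   50   52   14   10   17   12   11   14   18   12   15   13   12   12   14
172    8   54   53   54   10   11   13   14   14   12   50   51   51   10   12   13   10   10   13   13   14   12    8   15   13
173   -1   51   50    3    8   10    8   13   16   13   45   53   53   14   15    9   14   11   11   13   13   12   16   12   13
174    0   48   52   -0    0    1   -2    2    2    4    7   52   51   13   13    9   13   10   12   11   12   11   12    9   14
175   -0   53   50   -3   -0   -2   -0   -1    7   -0   53   51   52   -1    2    1    4  117  116  121   11   12   12   13    9
176    0   49   52   53    1    1    2   -3   -0    1   51   53    3    1   -2   -0    0  123  123  119    3    2    6    4    7
177   -1    1   51   50   51   -0   -1    3   -1   51   53   53   -1   -2   -1    4    2  124  124  120    1    1    4   -0    4
178   -1    0   55   52   52   54   48   52   54   51   52   -1   -1
[... 757 characters left out ...]
 1    2    5   -0    2    1  122  122  121   -1   -4    2    2    1    2   -1
185    3    4    1   -2   -1   -3   -0   -4    0   -2    2    4   -2   -0    0  125  126  122    2    0   -0    2    1    1    0
186   -2   -0    0   -2   -2    3    1  440  439  441  438  441  438  439  437  435  123  123   -2   -0    1    2    2   -4   -2
[[0.6405 0.0129 0.1155]
 [0.6403 0.0152 0.1168]
 [0.6393 0.0098 0.1206]
 [0.637  0.01   0.1195]
 [0.6364 0.0144 0.1228]
 [0.6362 0.0119 0.1235]
 [0.6356 0.0094 0.1035]
 [0.6347 0.0114 0.1074]
 [0.6344 0.0101 0.0974]
 [0.6343 0.0098 0.1204]
 [0.6336 0.0143 0.124 ]
 [0.6335 0.0121 0.1015]]
tcp [0.51537334 0.03692673 0.10072661] pred tip rel [0.63521239 0.01406621]
```

```bash
python3 go.py .5399 .0753 .100
```

```text
t 6.35 [0.5154 0.0358 0.1009] x [ 0.0237 -0.0096 -0.9997] yaw -10.91 F [-0.12 -1.07 -2.44] slide [ 1.1 43.5 16.5]
```

>>> send_rows(
  motion=[
    {"hand": -1, "slide": [0, 24, 9], "spin": -0.008},
    {"hand": -1, "slide": [0, 18, 7], "spin": 0},
    {"hand": -1, "slide": [0, 0, 0], "spin": 0},
  ],
)

```text
time: 6.65
tool_pos: [0.5389, 0.0707, 0.0998]
tool_rot: [-0.279, 1.547, -0.466]
contact_force: [-0.6, -0.0, -1.5]
opening: 0.0137
```

```bash
python3 go.py .5399 .0753 .100
```

```text
t 6.65 [0.5389 0.0707 0.0998] x [ 0.0214 -0.0108 -0.9997] yaw -10.72 F [-0.64 -0.04 -1.53] slide [-0.2  4.7  0.2]
```

>>> send_rows(
  motion=[
    {"hand": -1, "slide": [0, 5, 0], "spin": -0.004},
    {"hand": -1, "slide": [0, 0, 0], "spin": 0},
  ],
)

```text
time: 6.85
tool_pos: [0.5391, 0.0734, 0.0991]
tool_rot: [-0.34, 1.548, -0.525]
contact_force: [0.5, 0.4, -1.8]
opening: 0.0133
```

```bash
python3 go.py .5399 .0753 .100;  python3 - <<'E'
from h import *
s=observe(); p=snap('top','top3.png'); np.savez('top3.npz',s=s['tool_pos'],**p)
q=snap('scene','scene3.png'); np.savez('scene3.npz',s=s['tool_pos'],**q)
a=cv2.resize(p['pixels'][130:210,160:240],None,fx=5,fy=5,interpolation=cv2.INTER_CUBIC)
b=cv2.resize(q['pixels'][190:290,200:300],None,fx=4,fy=4,interpolation=cv2.INTER_CUBIC)
cv2.imwrite('pics/c3.png',np.hstack([a,b]))
E
```

```text
t 6.85 [0.5391 0.0734 0.0991] x [ 0.0198 -0.0114 -0.9997] yaw -10.6 F [ 0.48  0.45 -1.8 ] slide [-0.9  2.   0.5]
```

View pics/c3.png

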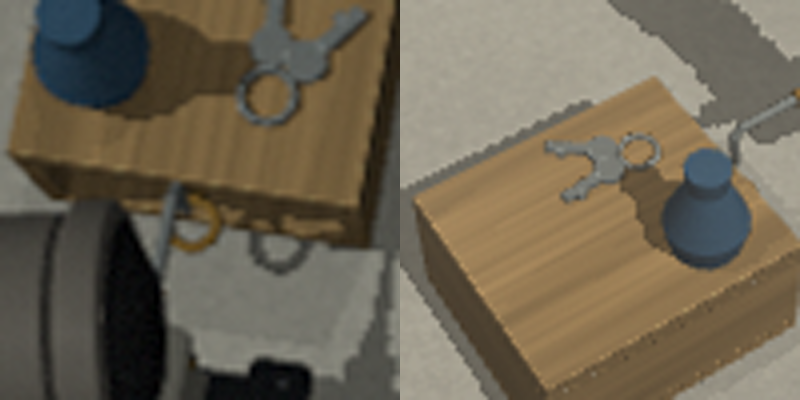

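View pics/scene3.png

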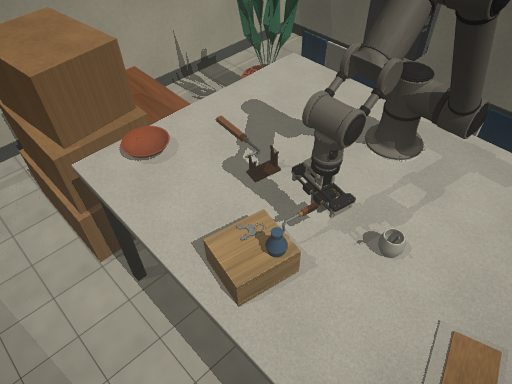

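The top crop shows the rod end at about crop (176,188) and the ring at (195,222). The offset should be parallax from the height difference, so I'll check it with depth.

```bash
python3 - <<'E'
from h import *
p=dict(np.load('top3.npz')); W=cloud(p); sp=p['s']
U=np.indices(W.shape[:2])
for r in range(164,182): print(r,' '.join('%4.0f'%(1000*W[r,c,2]) for c in range(188,208)))
from scipy.optimize import least_squares
m=(W[...,2]>.107)&(W[...,2]<.135)&(U[0]>163)&(U[0]<186)&(U[1]>188)&(U[1]<200)
v,u=np.nonzero(m); q=plane(p,np.c_[u,v],.1215+.0)[:,:2]*1000
d=np.array([np.cos(np.radians(-10.6)),np.sin(np.radians(-10.6))]); n=np.array([-d[1],d[0]])
print('end t',np.sort(q@d)[-6:], 'n',np.median(q@n), np.ptp(q@n))
r=np.array([659.1,51.4]); print('ring t,n',r@d,r@n, 'tcp',sp[:2]*1000@d,sp[:2]*1000@n)
m=(abs(W[...,2]-.051)<.006)&(U[0]>=168)&(U[0]<182)&(U[1]>188)&(U[1]<209)
v,u=np.nonzero(m); q=plane(p,np.c_[u,v],.051)[:,:2]*1000
r=least_squares(lambda c:np.hypot(*(q-c).T)-13,[659,51],loss='soft_l1').x; print('ring now',r,r@d,r@n)
E
```

```text
164   98  101  100  100  102  100  103  103   99  100  100  102   98   97   98  100  100   99  101  100
165   90   90   92   96   97   99  100  102   99   98  100  100  103   99   99  103  102   97  101  101
166   10   11   14    9   14   88   90  117  117   94   97   97  104   99  101  102  102  100  100  101
167    8    9   12   15    8    9  114  120  115   10   10   53   90   90   94   93   97   99   95  103
168   13   14   11   13   12    8  120  121  116  106   16   55   51   48   11   11   13   12   89   92
169   13   13    8   15   12  125  123  126  107  104   52   52   50   54   15   12   13    7    9   16
170   11   13   11   11    9  124  122  124  105   99   51   53   51   54   51   12   15   11   14   11
171   16   12   13    8   10  122  122  122   94   91   85   12   16   47   45   52   12    8   11   13
172    1    4   12    8   11  123  121  125   81   87   82   14   13   12   48   51   52   11   12   13
173   -3   -1    2   -2    0  124  125  118    3    9    9   10   15   11   48   53   48   10    9   14
174   -3    4    2   -3  118  122  121    1    3    1    3  
[... 358 characters left out ...]
8  423   -3   -3   -2  120  124  116   52   50   49   50   50   53   49   51    0   -2   -0    0    4
179  428    1    2  122  124  119    0    0   55   51   52   49   50   49    0   -1   -1    1   -0   -2
180  428  424   -1  125  119  126   -1   -1    1    0   -4   -1   -3    2    2    2    5    2    0    1
181  431  426    1  123  123  121    2    3   -1   -5   -0    4   -2    1    0   -6   -0    2    3   -2
end t [637.78315214 639.47524776 639.87082679 640.26641496 642.35624331
 642.75204903] n 169.6060561947949 6.7805790756278554
ring t,n 638.3975892029774 171.76521213513095 tcp 516.3885877827119 171.32739421324962
ring now [659.43848389  50.9905109 ] 638.8056230589035 171.42497539562856
```

```bash
python3 - <<'E'
from h import *
p=dict(np.load('top3.npz')); W=cloud(p)
d=np.array([np.cos(np.radians(-10.6)),np.sin(np.radians(-10.6))]); n=np.array([-d[1],d[0]])
for r,c in [(171,196),(171,197),(171,198),(172,196),(172,197),(172,198),(170,196),(170,197)]:
    q=W[r,c]*1000; print(r,c,q[:2]@d,q[:2]@n,q[2])
E
python3 go.py .541 .0745 .080
```

```text
171 196 636.2616225113496 170.8426117213774 93.5589386167901
171 197 637.239731662138 168.88894796652573 90.86129255692788
171 198 638.8313824902008 167.48445063918228 85.28631005313913
172 196 636.2853054005597 172.80462111887522 81.27788689556414
172 197 635.5915559860506 169.24641713160122 86.54925179061901
172 198 636.9093573866501 167.58699602366582 82.21863518157413
170 196 636.4461034373643 169.1204513011558 104.58872999790569
170 197 638.0784683249136 167.79701261508265 98.85454710404606
t 6.95 [0.5389 0.0732 0.0992] x [ 0.0196 -0.0117 -0.9997] yaw -10.61 F [ 0.44  0.48 -2.97] slide [19.2  1.8  1.4]
```

>>> send_rows(
  motion=[
    {"hand": -1, "slide": [10, 2.2, 1.5], "spin": 0},
    {"hand": -1, "slide": [10, 0.5, 0], "spin": 0},
  ],
)

```text
time: 7.15
tool_pos: [0.5421, 0.0744, 0.0794]
tool_rot: [-0.297, 1.545, -0.484]
contact_force: [0.1, -0.4, -2.3]
opening: 0.0131
```

```bash
python3 go.py .5406 .0747 .080
```

```text
t 7.15 [0.5421 0.0744 0.0794] x [ 0.0225 -0.0118 -0.9997] yaw -10.69 F [ 0.15 -0.36 -2.35] slide [-0.7  0.  -1.5]
```

>>> send_rows(
  motion=[
    {"hand": -1, "slide": [4, 0.5, -2], "spin": 0},
    {"hand": -1, "slide": [5, 0.2, -0.5], "spin": 0},
  ],
)

```text
time: 7.35
tool_pos: [0.5389, 0.0752, 0.068]
tool_rot: [-0.352, 1.548, -0.539]
contact_force: [0.6, -1.1, -1.6]
opening: 0.0138
```

```bash
python3 go.py .5406 .0747 .060
```

```text
t 7.35 [0.5389 0.0752 0.068 ] x [ 0.0199 -0.0119 -0.9997] yaw -10.71 F [ 0.62 -1.12 -1.59] slide [ 8.1 -0.1  1.6]
```

>>> send_rows(
  motion=[
    {"hand": -1, "slide": [5, 0, 0.7], "spin": 0},
    {"hand": -1, "slide": [4, 0, 0], "spin": 0},
  ],
)

```text
time: 7.55
tool_pos: [0.5393, 0.0751, 0.0577]
tool_rot: [-0.378, 1.549, -0.564]
contact_force: [-0.6, 0.2, -1.0]
opening: 0.0141
```

```bash
python3 go.py .5406 .0747 .044; python3 - <<'E'
from h import *
s=observe(); p=snap('top','top4.png'); 
q=snap('scene','scene4.png')
a=cv2.resize(p['pixels'][130:210,160:240],None,fx=5,fy=5,interpolation=cv2.INTER_CUBIC)
cv2.imwrite('pics/c4.png',a)
E
```

```text
t 7.55 [0.5393 0.0751 0.0577] x [ 0.0188 -0.0119 -0.9998] yaw -10.7 F [-0.63  0.16 -0.97] slide [13.7 -0.   1. ]
```

View pics/c4.png

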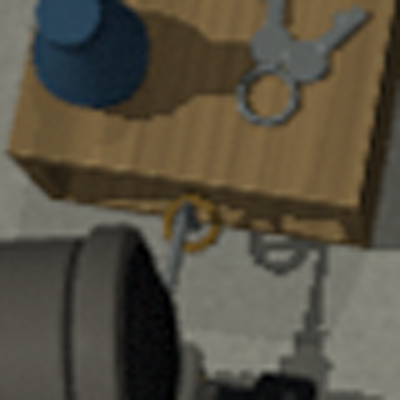

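The rod end at crop (186,210) sits within the ring, centred at (192,222), and there is no contact force. Descending further.

>>> send_rows(
  motion=[
    {"hand": -1, "slide": [8, 0, 0.5], "spin": 0},
    {"hand": -1, "slide": [5, 0, 0], "spin": 0},
    {"hand": -1, "slide": [0, 0, 0], "spin": 0},
  ],
)

```text
time: 7.95
tool_pos: [0.5402, 0.0749, 0.0439]
tool_rot: [-0.377, 1.549, -0.564]
contact_force: [0.1, 0.4, -1.7]
opening: 0.0134
```

```bash
python3 go.py .5406 .0747 .044
```

```text
t 7.95 [0.5402 0.0749 0.0439] x [ 0.0188 -0.0119 -0.9998] yaw -10.69 F [ 0.09  0.42 -1.7 ] slide [-0.1 -0.1  0.4]
```

>>> send_rows(
  motion=[
    {"hand": -1, "slide": [0, 0, -2], "spin": 0},
    {"hand": -1, "slide": [0, 0, -2], "spin": 0},
    {"hand": -1, "slide": [0, 0, -2], "spin": 0},
    {"hand": -1, "slide": [0, 0, -3], "spin": 0},
  ],
)

```text
time: 8.35
tool_pos: [0.5312, 0.0766, 0.0439]
tool_rot: [-0.357, 1.548, -0.544]
contact_force: [0.2, -0.0, -0.8]
opening: 0.0132
```

```bash
python3 go.py .5406 .0747 .044
```

```text
t 8.35 [0.5312 0.0766 0.0439] x [ 0.0197 -0.0119 -0.9997] yaw -10.7 F [ 0.15 -0.05 -0.8 ] slide [ 0.1 -0.1  9.6]
```

>>> send_rows(
  motion=[
    {"hand": -1, "slide": [0, 0, -3], "spin": 0},
    {"hand": -1, "slide": [0, 0, -3], "spin": 0},
  ],
)

```text
time: 8.55
tool_pos: [0.5268, 0.0775, 0.0445]
tool_rot: [-0.274, 1.543, -0.46]
contact_force: [4.7, -1.2, -4.6]
opening: 0.0134
```

```bash
python3 go.py .5406 .0747 .044; python3 - <<'E'
from h import *
p=snap('top','top5.png'); q=snap('scene','scene5.png')
a=cv2.resize(p['pixels'][130:210,160:240],None,fx=5,fy=5,interpolation=cv2.INTER_CUBIC)
cv2.imwrite('pics/c5.png',a); print(observe()['contact_force'])
E
```

```text
t 8.55 [0.5268 0.0775 0.0445] x [ 0.0246 -0.0122 -0.9996] yaw -10.7 F [ 4.67 -1.23 -4.6 ] slide [ 0.9 -0.2 14. ]
[ 3.57803866 -1.35093965 -3.1129995 ]
```

View pics/c5.png

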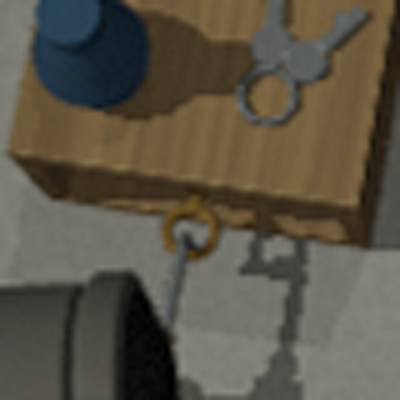

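>>> send_rows(
  motion=[
    {"hand": -1, "slide": [0.5, 0, -6], "spin": 0},
    {"hand": -1, "slide": [0.5, 0, -8], "spin": 0},
    {"hand": -1, "slide": [0.5, 0, -8], "spin": 0},
  ],
)

```text
time: 8.95
tool_pos: [0.5078, 0.0812, 0.0431]
tool_rot: [-0.197, 1.538, -0.385]
contact_force: [4.9, -1.9, -2.6]
opening: 0.0135
```

```bash
python3 go.py .5406 .0747 .044
```

```text
t 8.95 [0.5078 0.0812 0.0431] x [ 0.0307 -0.0124 -0.9995] yaw -10.74 F [ 4.91 -1.9  -2.64] slide [ 0.2 -0.3 33.5]
```

>>> send_rows(
  motion=[
    {"hand": -1, "slide": [0, 0, -8], "spin": 0},
    {"hand": -1, "slide": [0, 0, -8], "spin": 0},
    {"hand": -1, "slide": [0, 0, -8], "spin": 0},
    {"hand": -1, "slide": [0, 0, -8], "spin": 0},
  ],
)

```text
time: 9.35
tool_pos: [0.4789, 0.0868, 0.0429]
tool_rot: [-0.132, 1.53, -0.32]
contact_force: [4.6, -0.7, -5.7]
opening: 0.0135
```

```bash
python3 go.py .5406 .0747 .044
```

```text
t 9.35 [0.4789 0.0868 0.0429] x [ 0.0386 -0.0128 -0.9992] yaw -10.78 F [ 4.6  -0.72 -5.71] slide [ 1.5 -0.3 62.9]
```

>>> send_rows(
  motion=[
    {"hand": -1, "slide": [1, 0, -7], "spin": 0},
    {"hand": -1, "slide": [1, 0, -7], "spin": 0},
  ],
)

```text
time: 9.55
tool_pos: [0.4663, 0.0893, 0.041]
tool_rot: [-0.104, 1.526, -0.293]
contact_force: [4.4, -2.2, -1.7]
opening: 0.0136
```

```bash
python3 go.py .5406 .0747 .044; python3 - <<'E'
from h import *
p=snap('top','top6.png'); W=cloud(p)
print(observe()['contact_force'])
cv2.imwrite('pics/c6.png',cv2.resize(p['pixels'][130:230,150:250],None,fx=5,fy=5,interpolation=cv2.INTER_CUBIC))
E
```

```text
t 9.55 [0.4663 0.0893 0.041 ] x [ 0.0428 -0.0129 -0.999 ] yaw -10.8 F [ 4.38 -2.19 -1.72] slide [ 0.4 -0.4 75.8]
[ 0.96595135 -1.24974975 -0.89813771]
```

View pics/c6.png

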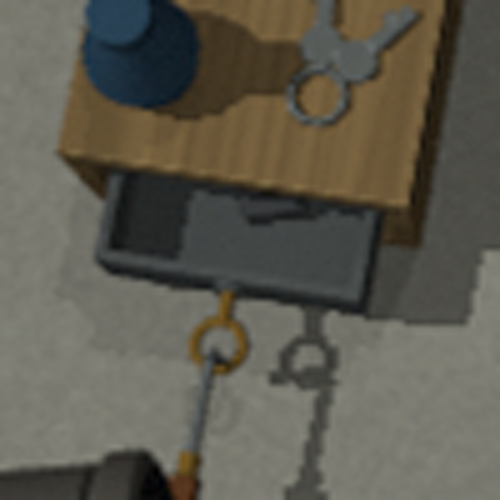

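>>> send_rows(
  motion=[
    {"hand": -1, "slide": [0, 0, -3], "spin": 0},
    {"hand": -1, "slide": [0, 0, -3], "spin": 0},
  ],
)

```text
time: 9.8
tool_pos: [0.4597, 0.0906, 0.0409]
tool_rot: [-0.101, 1.526, -0.29]
contact_force: [4.9, -1.5, -2.4]
opening: 0.014
```

```bash
python3 go.py .5406 .0747 .044
```

```text
t 9.8 [0.4597 0.0906 0.0409] x [ 0.0431 -0.0129 -0.999 ] yaw -10.79 F [ 4.86 -1.54 -2.42] slide [ 0.6 -0.5 82.5]
```

>>> send_rows(
  motion=[
    {"hand": -1, "slide": [0, 0, -1.2], "spin": 0},
    {"hand": -1, "slide": [0, 0, -1.2], "spin": 0},
    {"hand": -1, "slide": [0, 0, -1.2], "spin": 0},
  ],
)

```text
time: 10.1
tool_pos: [0.456, 0.0913, 0.0409]
tool_rot: [-0.1, 1.525, -0.289]
contact_force: [3.8, -2.3, -2.1]
opening: 0.0136
```

```bash
python3 go.py .5406 .0747 .044
```

```text
t 10.1 [0.456  0.0913 0.0409] x [ 0.0434 -0.0129 -0.999 ] yaw -10.8 F [ 3.82 -2.28 -2.05] slide [ 0.8 -0.5 86.2]
```

>>> send_rows(
  motion=[
    {"hand": -1, "slide": [0, 0, -1], "spin": 0},
    {"hand": -1, "slide": [0, 0, -1], "spin": 0},
    {"hand": -1, "slide": [0, 0, -1], "spin": 0},
  ],
)

```text
time: 10.4
tool_pos: [0.4531, 0.0919, 0.0407]
tool_rot: [-0.099, 1.525, -0.287]
contact_force: [4.1, -0.9, -0.9]
opening: 0.0135
```

>>> send_rows(
  motion=[
    {"hand": -1, "slide": [0, 0, -0.6], "spin": 0},
  ],
)

```text
time: 10.5
tool_pos: [0.4525, 0.092, 0.0407]
tool_rot: [-0.098, 1.525, -0.286]
contact_force: [4.1, -1.6, -1.8]
opening: 0.0133
```

```bash
python3 go.py .5406 .0747 .044
```

```text
t 10.5 [0.4525 0.092  0.0407] x [ 0.0438 -0.0129 -0.999 ] yaw -10.81 F [ 4.12 -1.59 -1.81] slide [ 0.8 -0.5 89.9]
```

>>> send_rows(
  motion=[
    {"hand": -1, "slide": [0, 0, -1], "spin": 0},
    {"hand": -1, "slide": [0, 0, -1], "spin": 0},
    {"hand": -1, "slide": [0, 0, -1], "spin": 0},
  ],
)

```text
time: 10.8
tool_pos: [0.4494, 0.0926, 0.0406]
tool_rot: [-0.096, 1.525, -0.285]
contact_force: [3.4, -1.5, -1.7]
opening: 0.0131
```

>>> send_rows(
  motion=[
    {"hand": -1, "slide": [0, 0, -1], "spin": 0},
    {"hand": -1, "slide": [0, 0, -1], "spin": 0},
    {"hand": -1, "slide": [0, 0, -1], "spin": 0},
  ],
)

```text
time: 11.1
tool_pos: [0.4486, 0.093, 0.041]
tool_rot: [-0.07, 1.52, -0.259]
contact_force: [7.3, -2.7, -4.3]
opening: 0.0136
```

The TCP moved only 0.8 mm and the force has risen to about 8 N, so this is the stop. I'll ramp up from here.

>>> send_rows(
  motion=[
    {"hand": -1, "slide": [0, 0, -1], "spin": 0},
  ],
)

```text
time: 11.2
tool_pos: [0.4486, 0.093, 0.0411]
tool_rot: [-0.061, 1.518, -0.251]
contact_force: [7.1, -3.2, -4.9]
opening: 0.0136
```

>>> send_rows(
  motion=[
    {"hand": -1, "slide": [0, 0, -1], "spin": 0},
  ],
)

```text
time: 11.3
tool_pos: [0.4485, 0.0931, 0.0412]
tool_rot: [-0.054, 1.516, -0.243]
contact_force: [7.8, -2.8, -5.2]
opening: 0.0134
```

>>> send_rows(
  motion=[
    {"hand": -1, "slide": [0.3, 0, -1.5], "spin": 0},
  ],
)

```text
time: 11.4
tool_pos: [0.4483, 0.0932, 0.0409]
tool_rot: [-0.044, 1.514, -0.233]
contact_force: [8.9, -3.0, -5.9]
opening: 0.0137
```

>>> send_rows(
  motion=[
    {"hand": -1, "slide": [0.3, 0, -1.7], "spin": 0},
  ],
)

```text
time: 11.5
tool_pos: [0.4482, 0.0933, 0.0407]
tool_rot: [-0.033, 1.511, -0.223]
contact_force: [9.9, -3.9, -6.3]
opening: 0.0136
```

>>> send_rows(
  motion=[
    {"hand": -1, "slide": [0.5, 0, -2.2], "spin": 0},
  ],
)

```text
time: 11.6
tool_pos: [0.4481, 0.0935, 0.0404]
tool_rot: [-0.02, 1.507, -0.211]
contact_force: [11.2, -4.2, -6.8]
opening: 0.0138
```

>>> send_rows(
  motion=[
    {"hand": -1, "slide": [0.5, 0, -2.2], "spin": 0},
  ],
)

```text
time: 11.7
tool_pos: [0.4481, 0.0936, 0.04]
tool_rot: [-0.008, 1.502, -0.199]
contact_force: [12.5, -4.1, -7.0]
opening: 0.0132
```

>>> send_rows(
  motion=[
    {"hand": -1, "slide": [0.5, 0, -2.1], "spin": 0},
    {"hand": -1, "slide": [0.5, 0, -2.1], "spin": 0},
  ],
)

```text
time: 11.9
tool_pos: [0.4483, 0.0938, 0.0393]
tool_rot: [0.012, 1.494, -0.18]
contact_force: [11.0, -4.0, -6.3]
opening: 0.0134
```

```bash
python3 go.py .5406 .0747 .044
```

```text
t 11.9 [0.4483 0.0938 0.0393] x [ 0.0755 -0.0137 -0.9971] yaw -11.0 F [11.   -4.01 -6.28] slide [ 2.6 -1.1 94.4]
```

>>> send_rows(
  motion=[
    {"hand": -1, "slide": [0.3, 0, -2.6], "spin": 0},
    {"hand": -1, "slide": [0.3, 0, -2.7], "spin": 0},
  ],
)

```text
time: 12.1
tool_pos: [0.448, 0.0941, 0.039]
tool_rot: [0.031, 1.484, -0.162]
contact_force: [13.7, -3.6, -8.4]
opening: 0.0138
```

>>> send_rows(
  motion=[
    {"hand": -1, "slide": [0.3, 0, -2.7], "spin": 0},
    {"hand": -1, "slide": [0.3, 0, -2.7], "spin": 0},
  ],
)

```text
time: 12.3
tool_pos: [0.4483, 0.0945, 0.0387]
tool_rot: [0.048, 1.474, -0.146]
contact_force: [12.8, -4.6, -8.2]
opening: 0.0135
```

>>> send_rows(
  motion=[
    {"hand": -1, "slide": [0.3, -0.3, -2.7], "spin": 0},
    {"hand": -1, "slide": [0.3, -0.3, -2.7], "spin": 0},
    {"hand": -1, "slide": [0.3, -0.3, -2.7], "spin": 0},
  ],
)

```text
time: 12.6
tool_pos: [0.4485, 0.0943, 0.0384]
tool_rot: [0.071, 1.458, -0.125]
contact_force: [14.1, -4.1, -8.6]
opening: 0.0133
```

```bash
python3 go.py .5406 .0747 .044
```

```text
t 12.6 [0.4485 0.0943 0.0384] x [ 0.1121 -0.0141 -0.9936] yaw -11.25 F [14.12 -4.12 -8.59] slide [ 5.  -1.3 94.1]
```

>>> send_rows(
  motion=[
    {"hand": -1, "slide": [0.3, -0.3, -2.7], "spin": 0},
    {"hand": -1, "slide": [0.3, -0.3, -2.7], "spin": 0},
    {"hand": -1, "slide": [0.3, -0.3, -2.7], "spin": 0},
  ],
)

```text
time: 12.9
tool_pos: [0.4488, 0.0943, 0.038]
tool_rot: [0.089, 1.442, -0.108]
contact_force: [13.5, -3.4, -7.5]
opening: 0.0134
```

```bash
python3 go.py .5406 .0747 .044
```

```text
t 12.9 [0.4488 0.0943 0.038 ] x [ 0.1281 -0.0139 -0.9917] yaw -11.35 F [13.5  -3.41 -7.47] slide [ 6.1 -1.2 93.9]
```

```bash
python3 - <<'E'
from h import *
p=snap('top','top7.png'); W=cloud(p); np.savez('top7.npz',**p)
q=snap('scene','scene7.png')
s=observe();print(s['contact_force'],s['tool_pos'])
a=cv2.resize(p['pixels'][130:250,130:250],None,fx=4,fy=4,interpolation=cv2.INTER_CUBIC)
b=cv2.resize(q['pixels'][160:280,210:330],None,fx=4,fy=4,interpolation=cv2.INTER_CUBIC)
cv2.imwrite('pics/c7.png',cv2.resize(np.hstack([a,b]),(800,400)))
E
```

```text
[13.70059577 -3.16291093 -7.7186659 ] [0.44873208 0.09428014 0.03804911]
```

View pics/c7.png

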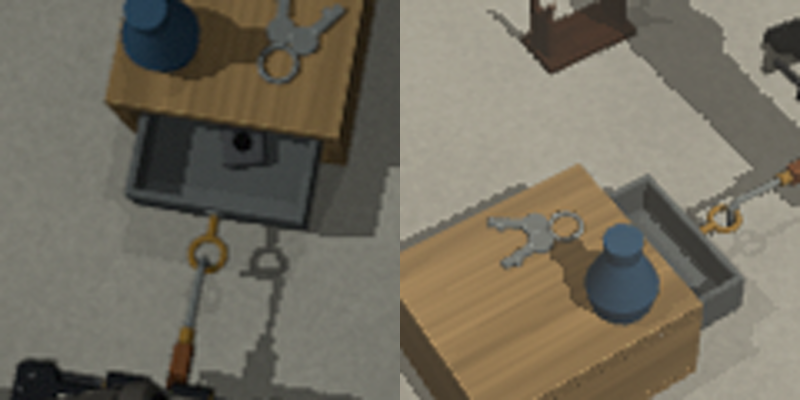

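```bash
python3 - <<'E'
from h import *
from scipy.optimize import least_squares
p=dict(np.load('top7.npz')); W=cloud(p); U=np.indices(W.shape[:2])
c=np.array([768,31.3]); d=np.array([np.cos(np.radians(-10.4)),np.sin(np.radians(-10.4))])
m=(abs(W[...,2]-.064)<.005)&(U[0]>175)&(U[0]<200)&(U[1]>165)&(U[1]<232)
q=W[m][:,:2]*1000; t=(q-c)@d; print('front wall t',np.percentile(t,[1,5,50,95,99]))
hs=cv2.cvtColor(p['pixels'],cv2.COLOR_BGR2HSV)
m=(abs(W[...,2]-.051)<.006)&(U[0]>=199)&(U[0]<218)&(U[1]>183)&(U[1]<202)
v,u=np.nonzero(m); q=plane(p,np.c_[u,v],.051)[:,:2]*1000
r=least_squares(lambda c:np.hypot(*(q-c).T)-13,q.mean(0),loss='soft_l1').x; print(len(q),r,(r-c)@d)
# rod heights
for rr in range(205,222): print(rr,' '.join('%4.0f'%(1000*W[rr,cc,2]) for cc in range(183,201)))
E
```

```text
front wall t [-162.47095303 -162.01265825 -157.58168771 -117.70772072 -110.01968759]
73 [576.21252025  66.62156448] -195.01291216595152
205   -1    0   -0    3   50   52    2   -0    2   -0   -1    2    0   48   48   49   -1   -0
206   -1   -0   -1   -1   48   47   -1    0   -0   -5   -1   -1    1   51   50   53    1   -0
207   -0    5   -7    2   51   49   -3   62   66   61    1   -3   -1   49   49   55   -1   -1
208    2   -0    3    4   46   51   52   61   67   64   46    0    3   50   49    0   -1    5
209    2    1   -3   -0    3   50   49   67   65   51   45   48   51   55   49    2   -0    1
210    1    2   -1   -1   -0   49   66   67   68   56   52   54   51   50    2    1    2    2
211    3    2    1   -1    1   -0   63   68   66   50   52   52    1    2    2   -0   -1    0
212    3    1    3    1   -1    1   67   69   64    1   -1    2    0    2    2   -2    3    3
213    0    2    5    1   -0    2   66   69    3   -1   -1   -1    2    2   -0    0    2   -2
214    1    2    2    5    3   68   67   65    3   -0    5    1    0    2    1    2   -2    4
215   -0   -1    1    1    2   69   63   66   -3    1    0   -2   -3    2    0   -1    2   -2
216   -2    1    1   -4   -0   67   68   63    3   -1   -1   -1    2    5   -2   -2   -1    0
217    3    2    1    1    1   63   66   64   -0   -3    1    1    4    1   -0    0   -1   -1
218    1    2    2   -4   -1   66   67    1   -0   -2    2    4    0    1    2    0    0    1
219    1    2    2    2   63   68   67    4   -2    1   -2    3   -0   -3    2   -1   -1    0
220    1    1   -1    2   65   66   63    4    4    2    2   -2   -1   -2    1    1    2   -0
221    1    0    2    5   61   64   67    0    0   -1    3   -3    2    2   -3   -3   -1    0
```

The tray origin is at about -87 mm in the cubby frame, at the stop. The hook is level with the finger in the ring, and the remote is in the tray. Now I'll unload and centre the finger, then lift.

>>> send_rows(
  motion=[
    {"hand": -1, "slide": [0, 0, 0], "spin": 0},
    {"hand": -1, "slide": [0, 0, 2], "spin": 0},
    {"hand": -1, "slide": [0, 0, 3], "spin": 0},
  ],
)

```text
time: 13.3
tool_pos: [0.4529, 0.0931, 0.038]
tool_rot: [0.087, 1.444, -0.111]
contact_force: [0.3, 0.5, -2.5]
opening: 0.0134
```

```bash
python3 go.py .4565 .092 .044
```

```text
t 13.3 [0.4529 0.0931 0.038 ] x [ 0.1253 -0.0139 -0.992 ] yaw -11.38 F [ 0.3   0.54 -2.51] slide [-5.5 -0.3  4.5]
```

>>> send_rows(
  motion=[
    {"hand": -1, "slide": [0, 0, 4.5], "spin": 0},
    {"hand": -1, "slide": [-5, 0, 0.6], "spin": 0},
    {"hand": -1, "slide": [-5, 0, 0.6], "spin": 0},
  ],
)

```text
time: 13.6
tool_pos: [0.4547, 0.0923, 0.0479]
tool_rot: [0.081, 1.451, -0.117]
contact_force: [-1.0, 0.1, -1.8]
opening: 0.0135
```

```bash
python3 go.py .4575 .092 .095
```

```text
t 13.6 [0.4547 0.0923 0.0479] x [ 0.1185 -0.0139 -0.9929] yaw -11.35 F [-1.04  0.14 -1.79] slide [-46.4   0.7   8.4]
```

>>> send_rows(
  motion=[
    {"hand": -1, "slide": [-6, 0, 3], "spin": 0},
    {"hand": -1, "slide": [-6, 0, 1], "spin": 0},
  ],
)

```text
time: 13.8
tool_pos: [0.4567, 0.0918, 0.0613]
tool_rot: [0.08, 1.452, -0.117]
contact_force: [-0.2, -0.2, -1.3]
opening: 0.0135
```

```bash
python3 go.py .4575 .092 .095
```

```text
t 13.8 [0.4567 0.0918 0.0613] x [ 0.1176 -0.0139 -0.993 ] yaw -11.33 F [-0.17 -0.15 -1.33] slide [-33.4   0.7   4.7]
```

Unobstructed, so I'll continue lifting.

>>> send_rows(
  motion=[
    {"hand": -1, "slide": [-10, 0, 1.2], "spin": 0},
    {"hand": -1, "slide": [-15, 0, 1.8], "spin": 0},
    {"hand": -1, "slide": [-20, 0, 1], "spin": 0},
    {"hand": -1, "slide": [-8, 0, 0], "spin": 0},
  ],
)

```text
time: 14.2
tool_pos: [0.454, 0.0917, 0.1186]
tool_rot: [0.081, 1.452, -0.116]
contact_force: [-0.6, 0.1, -2.2]
opening: 0.0135
```

```bash
python3 go.py .469 -.2263 .115; python3 - <<'E'
from h import *
p=snap('top','top8.png'); np.savez('top8.npz',**p)
q=snap('scene','scene8.png')
s=observe();print(s['contact_force'],s['tool_pos'])
a=cv2.resize(p['pixels'][130:250,130:250],None,fx=4,fy=4,interpolation=cv2.INTER_CUBIC)
b=cv2.resize(q['pixels'][140:260,230:350],None,fx=4,fy=4,interpolation=cv2.INTER_CUBIC)
cv2.imwrite('pics/c8.png',cv2.resize(np.hstack([a,b]),(800,400)))
E
```

```text
t 14.2 [0.454  0.0917 0.1186] x [ 0.1179 -0.0138 -0.9929] yaw -11.33 F [-0.55  0.13 -2.17] slide [   9.7 -309.    76.2]
[ 0.12232217 -0.41061636 -2.75319439] [0.453905   0.09174059 0.11783781]
```

View pics/c8.png

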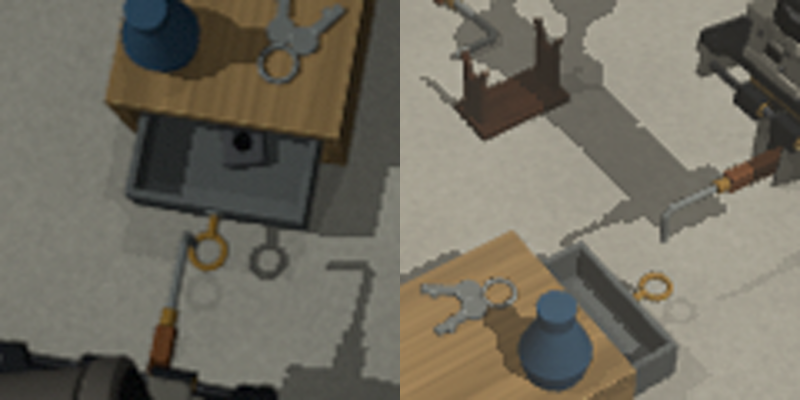

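Unhooked, with the tray out and the remote in it. Now I'll measure how the hook sits in the grasp.

```bash
python3 - <<'E'
from h import *
p=dict(np.load('top8.npz')); W=cloud(p); U=np.indices(W.shape[:2]); s=observe()
m=(W[...,2]>.11)&(W[...,2]<.165)&(U[0]>185)&(U[0]<245)&(U[1]>168)&(U[1]<192)
q=W[m]*1000; 
# handle vs rod
d=np.array([np.cos(np.radians(-11)),np.sin(np.radians(-11))]);n=np.array([-d[1],d[0]])
t=q[:,:2]@d; k=q[:,:2]@n; o=s['tool_pos'][:2]*1000
for a in range(int(t.min()),int(t.max())+1,6):
    w=(t>=a)&(t<a+6)
    if w.sum(): print(a-int(o@d),w.sum(),np.median(k[w]-o@n).round(1),np.ptp(k[w]).round(1),np.median(q[w,2]).round(1))
print('end',np.sort(t)[-5:]-o@d, s['tool_pos'], o@n)
E
```

```text
24 4 3.8 3.4 149.6
30 17 -3.5 12.7 151.0
36 19 -2.6 13.6 150.2
42 18 -4.3 13.3 150.3
48 20 -3.1 13.6 150.8
54 16 -3.3 12.1 150.4
60 15 -3.4 11.5 148.4
66 10 -2.8 9.3 148.4
72 8 -1.8 5.4 145.6
78 7 -2.5 4.8 145.7
84 8 -2.0 6.5 146.5
90 9 -1.8 5.6 147.5
96 7 -3.0 4.6 148.3
102 7 -2.1 5.9 146.6
108 9 -2.9 4.7 147.0
114 9 -2.0 6.4 146.0
120 13 -3.9 5.9 141.2
126 1 -3.3 0.0 140.3
end [123.46576832 124.12945623 125.49350013 125.89751318 126.61388357] [0.453905   0.09174059 0.11783781] 176.6642156474267
```

>>> send_rows(
  motion=[
    {"hand": -1, "slide": [0, -40, 8], "spin": -0.015},
    {"hand": -1, "slide": [0, -40, 9], "spin": 0},
    {"hand": -1, "slide": [0, -40, 9], "spin": 0},
    {"hand": -1, "slide": [0, -40, 9], "spin": 0},
    {"hand": -1, "slide": [0, -40, 9], "spin": 0},
    {"hand": -1, "slide": [0, -40, 9], "spin": 0},
    {"hand": -1, "slide": [0, -30, 7], "spin": 0},
    {"hand": -1, "slide": [0, 0, 0], "spin": 0},
  ],
)

```text
time: 15.1
tool_pos: [0.4619, -0.1931, 0.1175]
tool_rot: [0.078, 1.457, -0.098]
contact_force: [0.3, 0.8, -2.1]
opening: 0.0134
```

```bash
python3 go.py .469 -.2263 .115
```

```text
t 15.1 [ 0.4619 -0.1931  0.1175] x [ 0.1133 -0.0111 -0.9935] yaw -10.11 F [ 0.28  0.79 -2.05] slide [  3.7 -31.5  12.5]
```

>>> send_rows(
  motion=[
    {"hand": -1, "slide": [0, -18, 7], "spin": 0.004},
    {"hand": -1, "slide": [0, -12, 5], "spin": 0},
    {"hand": -1, "slide": [0, 0, 0], "spin": 0},
  ],
)

```text
time: 15.4
tool_pos: [0.4667, -0.2246, 0.116]
tool_rot: [0.112, 1.462, -0.07]
contact_force: [0.4, 0.7, -2.6]
opening: 0.0135
```

```bash
python3 go.py .469 -.2263 .115
```

```text
t 15.4 [ 0.4667 -0.2246  0.116 ] x [ 0.1088 -0.0077 -0.994 ] yaw -10.46 F [ 0.4   0.7  -2.56] slide [ 1.2 -1.2  2.4]
```

>>> send_rows(
  motion=[
    {"hand": -1, "slide": [8, -1.2, 1.5], "spin": 0},
    {"hand": -1, "slide": [12, 0, -1.3], "spin": 0},
    {"hand": -1, "slide": [5, 0, -0.5], "spin": 0},
    {"hand": -1, "slide": [0, 0, 0], "spin": 0},
  ],
)

```text
time: 15.8
tool_pos: [0.4683, -0.2221, 0.0882]
tool_rot: [0.137, 1.465, -0.043]
contact_force: [0.2, 0.3, -1.7]
opening: 0.0138
```

```bash
python3 go.py .469 -.2263 .0485; python3 - <<'E'
from h import *
s=observe(); p=snap('wrist','wrist9.png'); np.savez('wrist9.npz',**p)
q=snap('top','top9.png'); np.savez('top9.npz',**q)
q=snap('scene','scene9.png')
cv2.imwrite('pics/s9.png',cv2.resize(q['pixels'][120:220,210:330],None,fx=5,fy=5,interpolation=cv2.INTER_CUBIC))
E
```

```text
t 15.8 [ 0.4683 -0.2221  0.0882] x [ 0.106  -0.0045 -0.9944] yaw -10.33 F [ 0.16  0.32 -1.66] slide [39.6 -4.6 -2.8]
```

View pics/wrist9.png

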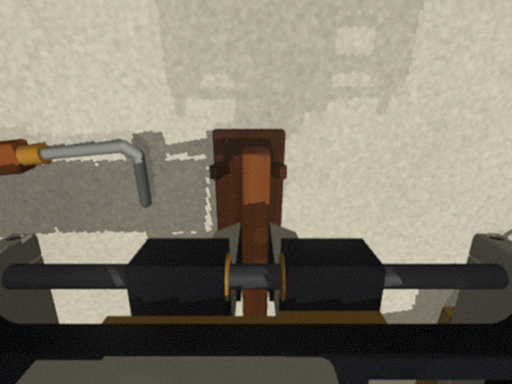

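View pics/s9.png

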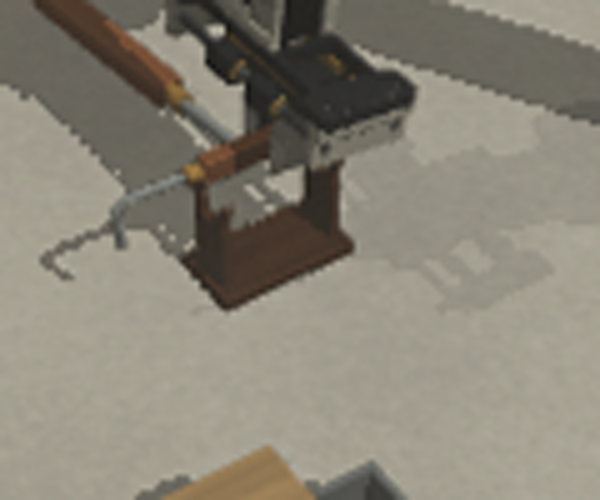

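The wrist view shows the handle at column 255 against the fork centre at about 249, which agrees with the 4.5 mm lateral offset. I'll correct that before descending.

>>> send_rows(
  motion=[
    {"hand": -1, "slide": [0, -4.4, 0.5], "spin": 0.002},
    {"hand": -1, "slide": [0, 0, 0], "spin": 0},
  ],
)

```text
time: 16.15
tool_pos: [0.4692, -0.2277, 0.0902]
tool_rot: [0.117, 1.461, -0.064]
contact_force: [0.3, 0.1, -1.8]
opening: 0.0135
```

```bash
python3 go.py .469 -.2263 .0485
```

```text
t 16.15 [ 0.4692 -0.2277  0.0902] x [ 0.1092 -0.007  -0.994 ] yaw -10.43 F [ 0.32  0.09 -1.84] slide [41.4  0.8 -4.9]
```

>>> send_rows(
  motion=[
    {"hand": -1, "slide": [12, 0.4, -1.5], "spin": 0},
    {"hand": -1, "slide": [10, 0.3, -1.5], "spin": 0},
    {"hand": -1, "slide": [3, 0, 0], "spin": 0},
  ],
)

```text
time: 16.45
tool_pos: [0.4699, -0.2278, 0.0656]
tool_rot: [0.1, 1.458, -0.082]
contact_force: [-0.5, 0.0, -2.0]
opening: 0.0136
```

```bash
python3 go.py .469 -.2263 .0485
```

```text
t 16.45 [ 0.4699 -0.2278  0.0656] x [ 0.1122 -0.0092 -0.9936] yaw -10.46 F [-0.52  0.   -2.02] slide [16.9  1.1 -3.1]
```

>>> send_rows(
  motion=[
    {"hand": -1, "slide": [6, 1.1, -1.5], "spin": 0},
    {"hand": -1, "slide": [5, 0, -0.5], "spin": 0},
  ],
)

```text
time: 16.65
tool_pos: [0.4696, -0.2266, 0.0541]
tool_rot: [0.098, 1.457, -0.085]
contact_force: [0.5, -0.9, -1.9]
opening: 0.0133
```

```bash
python3 go.py .469 -.2263 .0485
```

```text
t 16.65 [ 0.4696 -0.2266  0.0541] x [ 0.1127 -0.0096 -0.9936] yaw -10.48 F [ 0.5  -0.87 -1.91] slide [ 5.5  0.1 -1.2]
```

>>> send_rows(
  motion=[
    {"hand": -1, "slide": [4, 0, -0.8], "spin": 0},
    {"hand": -1, "slide": [2, 0, -0.3], "spin": 0},
  ],
)

```text
time: 16.85
tool_pos: [0.4701, -0.2268, 0.0489]
tool_rot: [0.09, 1.455, -0.092]
contact_force: [-9.5, 5.6, 34.0]
opening: 0.0136
```

```bash
python3 go.py .469 -.2263 .0475
```

```text
t 16.85 [ 0.4701 -0.2268  0.0489] x [ 0.1147 -0.0106 -0.9933] yaw -10.47 F [-9.47  5.59 33.96] slide [ 1.3  0.2 -1.3]
```

>>> send_rows(
  motion=[
    {"hand": -1, "slide": [-0.3, 0, 0], "spin": 0},
    {"hand": -0.7, "slide": [0, 0, 0], "spin": 0},
    {"hand": -0.4, "slide": [0, 0, 0], "spin": 0},
    {"hand": -0.4, "slide": [0, 0, 0], "spin": 0},
    {"hand": -0.4, "slide": [0, 0, 0], "spin": 0},
  ],
)

```text
time: 17.35
tool_pos: [0.4706, -0.2271, 0.0501]
tool_rot: [0.081, 1.454, -0.101]
contact_force: [0.4, -0.4, 0.5]
opening: 0.0271
```

```bash
python3 go.py .469 -.2263 .11; python3 - <<'E'
from h import *
p=snap('wrist','wrist10.png')
q=snap('scene','scene10.png')
cv2.imwrite('pics/s10.png',np.hstack([cv2.resize(q['pixels'][120:220,210:310],None,fx=4,fy=4,interpolation=cv2.INTER_CUBIC),cv2.resize(p['pixels'][84:,:],(400,400))]))
E
```

```text
t 17.35 [ 0.4706 -0.2271  0.0501] x [ 0.1164 -0.0118 -0.9931] yaw -10.45 F [ 0.35 -0.37  0.52] slide [-59.7   1.1   5.3]
```

View pics/s10.png

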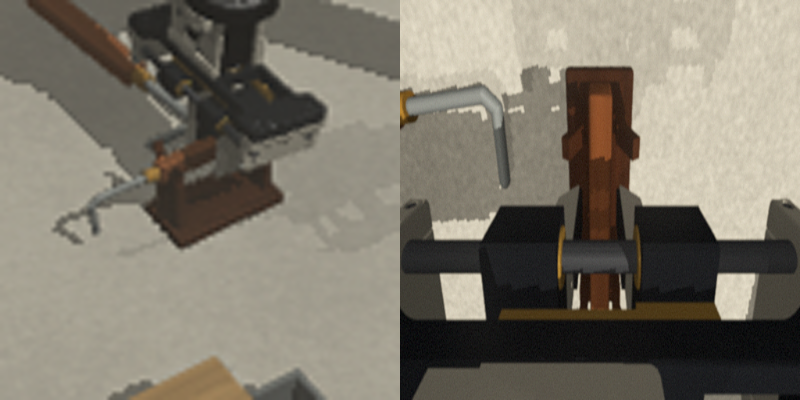

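The handle looks seated in both forks and is free of the fingers. I'll open wider and retreat upward.

>>> send_rows(
  motion=[
    {"hand": 0, "slide": [0.5, 0, 0], "spin": 0},
    {"hand": 0, "slide": [0.5, 0, 0], "spin": 0},
    {"hand": 0, "slide": [-10, 0, 1.2], "spin": 0},
    {"hand": 0, "slide": [-20, 0, 2.3], "spin": 0},
    {"hand": 0, "slide": [-35, 0, 4], "spin": 0},
    {"hand": 0, "slide": [-45, 0, 5], "spin": 0},
    {"hand": 0, "slide": [-45, 0, -20], "spin": 0},
    {"hand": 0, "slide": [-30, 0, -20], "spin": 0},
  ],
)

```text
time: 18.25
tool_pos: [0.4211, -0.2192, 0.2348]
tool_rot: [0.114, 1.461, -0.068]
contact_force: [-0.5, -0.0, -0.4]
opening: 0.046
```

>>> send_rows(
  motion=[
    {"hand": 0, "slide": [0, 40, -20], "spin": 0},
    {"hand": 0, "slide": [0, 40, -20], "spin": 0},
    {"hand": 0, "slide": [0, 40, -10], "spin": 0},
    {"hand": 0, "slide": [0, 40, 0], "spin": 0},
    {"hand": 0, "slide": [0, 20, 0], "spin": 0},
    {"hand": 0, "slide": [0, 0, 0], "spin": 0},
  ],
)

```text
time: 18.85
tool_pos: [0.403, -0.0298, 0.2409]
tool_rot: [0.046, 1.443, -0.141]
contact_force: [0.4, -0.1, -0.0]
opening: 0.0458
```

```bash
python3 go.py .469 -.2263 .11; python3 - <<'E'
from h import *
p=snap('top','top11.png'); np.savez('top11.npz',**p)
q=snap('scene','scene11.png')
W=cloud(p); U=np.indices(W.shape[:2]); W0=np.load('topW.npy')
a=(U[0]>185)&(U[0]<275)&(U[1]>285)&(U[1]<330)
dif=abs(W[...,2]-W0[...,2])
print('changed in hook area',(a&(dif>.012)).sum())
a=(U[0]>225)&(U[0]<262)&(U[1]>297)&(U[1]<318)&(abs(W[...,2]-.079)<.009)
print('handle z',np.median(W[a][:,2]))
for n,b in [('handle rear',slice(262,266)),('front',slice(222,226)),('rod',slice(198,215))]:
    for X in (W0,W):
        R=X[b,302:317,2]; print(n,np.median(R[R>.066]).round(4),(R>.066).sum())
m=(abs(W[...,2]-.064)<.005)&(U[0]>175)&(U[0]<200)&(U[1]>165)&(U[1]<232)
c=np.array([768,31.3]); d=np.array([np.cos(np.radians(-10.4)),np.sin(np.radians(-10.4))])
q2=W[m][:,:2]*1000; print('tray',np.percentile((q2-c)@d,3)+75)
cv2.imwrite('pics/c11.png',cv2.resize(p['pixels'][80:290,140:340],None,fx=2.8,fy=2.8,interpolation=cv2.INTER_CUBIC))
E
```

```text
t 18.85 [ 0.403  -0.0298  0.2409] x [ 0.1262 -0.0179 -0.9918] yaw -10.75 F [ 0.44 -0.13 -0.04] slide [ 141.7 -181.6   84. ]
changed in hook area 84
handle z 0.07912357066126385
handle rear 0.0791 36
handle rear 0.0791 36
front 0.0796 43
front 0.0794 43
rod 0.0734 47
rod 0.0728 47
tray -87.22690030686815
```

View pics/c11.png

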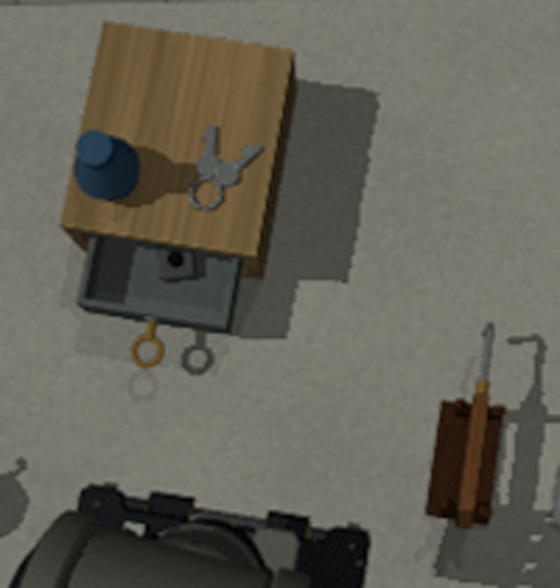

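View pics/scene11.png

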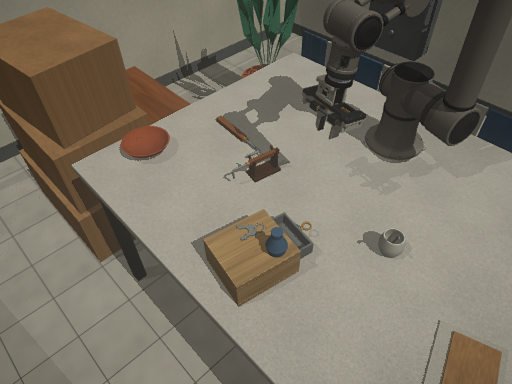

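The hook lies in both forks at its original height (0.079 m top). The tray is at -87 mm with the remote inside, and the bystanders haven't moved.

```bash
python3 -c "
from cell import job
print(job.hand_in())"
```

```text
the job is handed in; nothing more can be done
None
```

The job is done and handed in at about 19 s of the 72 s allowed; no verdict was reported.

- **Pull:** I took the smaller hook from its rest, put its finger down through the ring and drew the tray out until it met its stop. I held there for about 1.3 s. The wrist sensor read 11 to 15 N horizontally and about 13 to 16 N in total with the vertical part. The highest force I read while the hook was in the ring was about 16 N, under the 25 N limit.
- **Return:** I unhooked without snagging and laid the hook back in its rest. The force on seating was about 34 N for a moment, hook against rest only, and never on the tray.
- **Last checks:**
  - The tray stands at about -87 mm in the cubby frame with the remote in it.
  - The handle top is 79 mm high at both ends, as at the start, and the hook points the same way.
  - The mate cup, keys and vase look unmoved in the last pictures.
  - The robot is clear of everything.

**What did not go to plan:**
- The gripper tilted about 7° during the pull and the hook turned slightly in the grasp, but it stayed level throughout.
- The hint asked for a grip of 80 N or more, but the gripper gives at most 60 N, so I used 60 N.
- I could not check the slow catch directly. The tray stayed in place after unhooking.

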